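Portion capacitors from the gravity feeder into the kit cups

TASK

Fill the kit: put one capacitor from the feeder into each cup on the plywood board, standing each cup on the feeder's seat under the outlet and sliding the shutter fully open and shut again once to drop a single part into it. Put every filled cup back upright on the board, let no part end up anywhere else, and leave the shutter closed. The cups are thin, so hold them with a light grip (20 to 30 N), and leave the screwdriver and the tin where they are.

Things in the scene. Friction and masses are not known exactly. Their poses are not given: they have to be found in the camera images.
- cup_seat (a point): Centre of the seat where a cup stands to be filled, on top of the fixed feeder's 6 mm base plate (x from -51 to +57 mm), straight below the outlet. x points to the feeder's back, away from the robot, y left, z up. Guides 8 mm high at y = +-37 mm (x within 30 mm) and a stop 8 mm high at x = +36 mm centre the 64 mm cup; open to the front (-x) only; rear plate at x = +46 mm
- outlet (a point): Outlet of the feeder: centre of a hole in the underside of an aluminium channel, 71 mm straight above the seat. The channel runs along y from -45 to +112 mm and reaches 27 mm either side in x; a cup gets under it only from the front. Axes as the seat's
- magazine (a point): Centre of the lowest part's place in the magazine, 45 mm left (+y) of the seat's centre and 91.5 mm above the seat. A square tower with a clear front holds four capacitors lying one on another, 25 mm apart, axes along x; its outside is 37 mm wide (y), 53 mm deep (x), its top 192 mm above the seat. Axes as the seat's
- slide (a joint): Sliding steel shutter of the feeder. 0 = closed, its pocket under the magazine; 0.046 m = fully open, at its stop, the pocket over the outlet. It opens along the feeder's -y (right) and stays where left (friction about 1.5 N, no spring). Each full opening carries one capacitor to the outlet, where it drops; closing lets the next one fall into the pocket
- knob (a point): Centre of the grip part of the shutter's knob: an upright black block, 30 mm in x, 14 mm in y, moving with the shutter. Its top is 14.5 mm above this point, the shutter bar's top 25.5 mm below it. Axes as the seat's; with the shutter closed it lies 35 mm to the right (-y) of the seat's centre and 128 mm above the seat
- board_top (a point): Centre of the top face of the fixed plywood board, 130 x 270 mm (x, y) and 10 mm thick, with a 10 mm wide batten, 6 mm higher than the face, along each short end. Its x points away from the robot, y along its long side, to the left
- cup_1_mid (a point): Middle of a round thin-walled aluminium cup, on its axis 23 mm above its underside: 64 mm across at the rim, 46 mm high, walls 3 mm, inner floor 4 mm up, with a straight black handle. x points from the handle to the cup, so the handle runs along -x. One of two or three like cups; may be absent
- cup_1_grip (a point): Middle of that cup's handle, 95 mm from the cup's axis along its -x and 31 mm above its underside. The handle is a bar 10 mm wide (y) and 18 mm high, from 30 to 127 mm from the cup's axis
- cup_2_mid (a point): Middle of a round thin-walled aluminium cup, on its axis 23 mm above its underside: 64 mm across at the rim, 46 mm high, walls 3 mm, inner floor 4 mm up, with a straight black handle. x points from the handle to the cup, so the handle runs along -x. One of two or three like cups; may be absent
- cup_2_grip (a point): Middle of that cup's handle, 95 mm from the cup's axis along its -x and 31 mm above its underside. The handle is a bar 10 mm wide (y) and 18 mm high, from 30 to 127 mm from the cup's axis
- cup_3_mid (a point): Middle of a round thin-walled aluminium cup, on its axis 23 mm above its underside: 64 mm across at the rim, 46 mm high, walls 3 mm, inner floor 4 mm up, with a straight black handle. x points from the handle to the cup, so the handle runs along -x. One of two or three like cups; may be absent
- cup_3_grip (a point): Middle of that cup's handle, 95 mm from the cup's axis along its -x and 31 mm above its underside. The handle is a bar 10 mm wide (y) and 18 mm high, from 30 to 127 mm from the cup's axis
- cap_1_mid (a point): Centre of a cylindrical black capacitor, 25 mm in diameter and 40 mm long, 30 g; its z is its own axis. It starts in the magazine (cap_1 lowest, in the shutter's pocket, cap_4 on top)
- cap_2_mid (a point): Centre of a cylindrical black capacitor, 25 mm in diameter and 40 mm long, 30 g; its z is its own axis. It starts in the magazine (cap_1 lowest, in the shutter's pocket, cap_4 on top)
- cap_3_mid (a point): Centre of a cylindrical black capacitor, 25 mm in diameter and 40 mm long, 30 g; its z is its own axis. It starts in the magazine (cap_1 lowest, in the shutter's pocket, cap_4 on top)
- cap_4_mid (a point): Centre of a cylindrical black capacitor, 25 mm in diameter and 40 mm long, 30 g; its z is its own axis. It starts in the magazine (cap_1 lowest, in the shutter's pocket, cap_4 on top)
- driver_blu: Bystander: blue screwdriver, 148 mm long, lying on the bench; origin at the middle of its underside
- balm_tin: Bystander: round tin with a red label, 42 mm across, 50 mm high; origin at the middle of its underside
- deck_corner (a point): Top corner, nearest the board, of a tall fixed black tape deck at the right of the bench, 430 mm high. From here it extends to the right and away to about x = 0.53, y = -0.64 and towards the robot to about x = 0.30; its cord hangs in front of it. Pass over it or in front of it with the arm
Mind the look-alikes: they are no part of the job. There is more than one size of the part that bears cup_seat; the job needs the larger.

How it is judged:
At the end, for the whole second after the job is handed in: Every cup present stands upright (within 0.1 rad) on the board's top face (its axis within 60 mm of the board's centre along the short side and 134 mm along the long side) and holds exactly one capacitor; every other capacitor is still in the feeder's magazine; the shutter is closed to within 4 mm (value of joint slide below 0.004 m and angle between each of cup_1_mid, cup_2_mid, cup_3_mid's own z axis and vertical below 0.1 rad and x of cup_1_mid in the frame of board_top between -0.06 and 0.06 m and y of cup_1_mid in the frame of board_top between -0.134 and 0.134 m and z of cup_1_mid in the frame of board_top between 0.015 and 0.031 m and ((distance between cap_1_mid and cup_1_mid below 0.03 m and not (distance between cap_2_mid and cup_1_mid below 0.03 m) and not (distance between cap_3_mid and cup_1_mid below 0.03 m) and not (distance between cap_4_mid and cup_1_mid below 0.03 m)) or (distance between cap_2_mid and cup_1_mid below 0.03 m and not (distance between cap_1_mid and cup_1_mid below 0.03 m) and not (distance between cap_3_mid and cup_1_mid below 0.03 m) and not (distance between cap_4_mid and cup_1_mid below 0.03 m)) or (distance between cap_3_mid and cup_1_mid below 0.03 m and not (distance between cap_1_mid and cup_1_mid below 0.03 m) and not (distance between cap_2_mid and cup_1_mid below 0.03 m) and not (distance between cap_4_mid and cup_1_mid below 0.03 m)) or (distance between cap_4_mid and cup_1_mid below 0.03 m and not (distance between cap_1_mid and cup_1_mid below 0.03 m) and not (distance between cap_2_mid and cup_1_mid below 0.03 m) and not (distance between cap_3_mid and cup_1_mid below 0.03 m))) and x of cup_2_mid in the frame of board_top between -0.06 and 0.06 m and y of cup_2_mid in the frame of board_top between -0.134 and 0.134 m and z of cup_2_mid in the frame of board_top between 0.015 and 0.031 m and ((distance between cap_1_mid and cup_2_mid below 0.03 m and not (distance between cap_2_mid and cup_2_mid below 0.03 m) and not (distance between cap_3_mid and cup_2_mid below 0.03 m) and not (distance between cap_4_mid and cup_2_mid below 0.03 m)) or (distance between cap_2_mid and cup_2_mid below 0.03 m and not (distance between cap_1_mid and cup_2_mid below 0.03 m) and not (distance between cap_3_mid and cup_2_mid below 0.03 m) and not (distance between cap_4_mid and cup_2_mid below 0.03 m)) or (distance between cap_3_mid and cup_2_mid below 0.03 m and not (distance between cap_1_mid and cup_2_mid below 0.03 m) and not (distance between cap_2_mid and cup_2_mid below 0.03 m) and not (distance between cap_4_mid and cup_2_mid below 0.03 m)) or (distance between cap_4_mid and cup_2_mid below 0.03 m and not (distance between cap_1_mid and cup_2_mid below 0.03 m) and not (distance between cap_2_mid and cup_2_mid below 0.03 m) and not (distance between cap_3_mid and cup_2_mid below 0.03 m))) and x of cup_3_mid in the frame of board_top between -0.06 and 0.06 m and y of cup_3_mid in the frame of board_top between -0.134 and 0.134 m and z of cup_3_mid in the frame of board_top between 0.015 and 0.031 m and ((distance between cap_1_mid and cup_3_mid below 0.03 m and not (distance between cap_2_mid and cup_3_mid below 0.03 m) and not (distance between cap_3_mid and cup_3_mid below 0.03 m) and not (distance between cap_4_mid and cup_3_mid below 0.03 m)) or (distance between cap_2_mid and cup_3_mid below 0.03 m and not (distance between cap_1_mid and cup_3_mid below 0.03 m) and not (distance between cap_3_mid and cup_3_mid below 0.03 m) and not (distance between cap_4_mid and cup_3_mid below 0.03 m)) or (distance between cap_3_mid and cup_3_mid below 0.03 m and not (distance between cap_1_mid and cup_3_mid below 0.03 m) and not (distance between cap_2_mid and cup_3_mid below 0.03 m) and not (distance between cap_4_mid and cup_3_mid below 0.03 m)) or (distance between cap_4_mid and cup_3_mid below 0.03 m and not (distance between cap_1_mid and cup_3_mid below 0.03 m) and not (distance between cap_2_mid and cup_3_mid below 0.03 m) and not (distance between cap_3_mid and cup_3_mid below 0.03 m))) and (z of cap_1_mid in the frame of magazine above -0.006 m or distance between cap_1_mid and cup_1_mid below 0.03 m or distance between cap_1_mid and cup_2_mid below 0.03 m or distance between cap_1_mid and cup_3_mid below 0.03 m) and (z of cap_2_mid in the frame of magazine above -0.006 m or distance between cap_2_mid and cup_1_mid below 0.03 m or distance between cap_2_mid and cup_2_mid below 0.03 m or distance between cap_2_mid and cup_3_mid below 0.03 m) and (z of cap_3_mid in the frame of magazine above -0.006 m or distance between cap_3_mid and cup_1_mid below 0.03 m or distance between cap_3_mid and cup_2_mid below 0.03 m or distance between cap_3_mid and cup_3_mid below 0.03 m) and (z of cap_4_mid in the frame of magazine above -0.006 m or distance between cap_4_mid and cup_1_mid below 0.03 m or distance between cap_4_mid and cup_2_mid below 0.03 m or distance between cap_4_mid and cup_3_mid below 0.03 m)); the robot touches nothing.
It fails at once if a cup is squeezed or pressed by the fingers with more than 110 N in all (about 55 N a finger) (contact force between the fingers and cup_1 above 110 N or contact force between the fingers and cup_2 above 110 N or contact force between the fingers and cup_3 above 110 N).
It fails at once if the screwdriver or the tin is moved by more than 30 mm (distance of any of driver_blu, balm_tin from where it was at the start of the episode above 0.03 m).
Of cup_1, cup_2, cup_3 only 2 to 3 are there at a start; the rules pass over those that are not, and their reading is None.
At some moment in a run one of cup_1, cup_2, cup_3 may be knocked a few centimetres aside while the robot is not near it.
It also fails if it takes over 210 s, if anything falls off the work surface, if the arm or the gripper's body presses on something with over 40 N, if the wrist force passes 120 N, or if a joint passes its speed limit or range.

ROBOT

A 7-joint arm with a two-finger parallel gripper is mounted at the origin on a cart in front of the work surface, level with it; the furniture and walls round the work are solid. World frame = base frame: x ahead of the robot, y to its left, z up, the work surface at z = 0. Lengths are in m, angles in rad, forces in N, time in s.
With the tool pointing down it reaches from about 0.4 to 0.875 m from the base axis. Payload 6.5 kg.
Tool frame: the origin (TCP) lies between the finger pads; the fingertips stand 14 mm ahead of it and the grasp point (between the pads) lies 5 mm behind it; z points along the fingers, y is the line along which they close (so a half turn about z gives the same grasp; the last joint's range is limited). The gripper opens to 85 mm and grips with 20 to 120 N. Pads are 22 mm wide; open, the fingers measure 114 mm over their backs; the gripper's body (76 mm by 85 mm) begins 54 mm behind the grasp point. The pads swing forward as they close: fully open they stand 13 mm farther back than shut.
Start: joints at [1.188, 0.536, -0.004, 1.538, 0.003, 1.067, -0.071], TCP at [0.202, -0.618, 0.245] pointing down, gripper open.
Joint ranges: [-2.7, 2.7], [-0.37, 2.16], [-1.27, 1.26], [0.24, 2.4], [-1.31, 4.45], [0.19, 1.91], [-2.76, 2.76]. Speed limits (rad/s): [2.39, 2.39, 3.14, 3.14, 3.14, 3.14, 3.14].

INTERFACE

Orientations are given as a unit quaternion [w, x, y, z].
In Python, from station import manip gives the robot as it stands.
- The arm moves only by the shell command python3 -m jog 'ROWS' [OPENING] [FORCE]. ROWS is JSON, a list of rows, each an object of numbers: "x", "y", "z": the shift along the tool's x, y, z in cm; "rx", "ry", "rz": the turn, a rotation vector about the tool's x, y, z in degrees. In form: [{"x": .., "y": .., "z": .., "rx": .., "ry": .., "rz": ..}, ...]. A call has 1 to 10 rows; each row shifts and turns the commanded pose from where the row before left it, along the tool's axes as they then stand; what a row does not reach is not made up. A row lasts 1/8 s, in which the tool goes at most 62.5 mm and 10.7 degrees, less where a joint would pass 70% of its speed; a pose out of reach is approached as far as the arm can. A call is refused whole if a number of a shift passes 6.25 or a number of a turn 10.7, either way. A call with a gripper value outside its range is refused whole. OPENING is the opening in per cent of the stroke, from 0 (shut) to 100 (fully open), set as the call begins (- or left out, the last holds). The fingers move at their own pace and stop on an object; FORCE is the grip in N (left out, the last holds). Time passes only in rows, so rows that do not move let the fingers close. It gives the time, the measured TCP pose, the force, the opening and the grip force at its end, in the units of the state.
- manip.state(): the state, without advancing time (a new reading comes with each control period).
- manip.camera(name): name is "scene" or "top" or "wrist"; returns the picture (420x560x3 uint8, blue, green, red); there is no depth.
- manip.camera_info(name): a dict with "K" (3x3 intrinsics, pixels), "R" (3x3) and "t" (3): a world point X has camera coordinates R X + t. Camera axes: x right, y down, z forward; pixel columns grow to the right and rows downward; lengths in m; the calibration is good to about 2 mm. The wrist camera is an equidistant fisheye: a pixel r from the principal point sees the ray r / f radians off the axis. A picture is of the moment at which its call begins: read the wrist's pose just before it. camera_info takes no time and is no camera call; for the wrist camera it gives the pose at the moment of the call.
- manip.sign_off(): hands the job in; it is judged then, once.
The state is a dict: "clock": time; "qpos": joint angles; "qvel": joint speeds; "joint_torque": joint torques, N m; "position": TCP position; "tcp_rot": TCP orientation; "wrist_force": force on the tool from outside, world axes, zero at the start; "moment": the same for the moment, N m; "grip_width": finger opening in m; "grip_force": force on a finger pad.
Only numpy, scipy, OpenCV 4.12 (cv2) and the standard library are available. Lean on these libraries where they do the work, as an engineer would, in place of code of your own. Each camera call takes 0.05 s, during which the arm holds its last target. There are 200 camera calls.

## Working session

There is one attempt and no reset: what is moved stays moved. The work goes in short steps, Python scripts to look and compute and a shell command to move; the robot and the scene stay as the last step left them, time stands still between calls to the robot, and variables do not carry over. Pictures are saved under pics/ and viewed, at most 14 in all, crops included, and the job is handed in when it is done.

```bash
ls; mkdir -p pics; python3 - <<'E'
from station import manip
import cv2,numpy as np
print(manip.state())
for n in("scene","top"):
    i=manip.camera_info(n);print(n,i)
    cv2.imwrite(f"pics/{n}0.png",manip.camera(n))
E
```

```text
pics
{'clock': 0.0, 'qpos': array([ 1.18774903,  0.53717516, -0.00446216,  1.53886385,  0.00260842,
        1.06730444, -0.07123128]), 'qvel': array([-0.00130605, -0.00070979, -0.00075583, -0.00099772, -0.00011984,
       -0.00036154,  0.00029623]), 'joint_torque': array([-9.61005608e-04, -5.83421695e+01,  1.04819588e+00, -2.59104162e+01,
        1.23168068e-02,  9.66986554e-03, -9.45942524e-08]), 'position': array([ 0.20232854, -0.61706927,  0.24441064]), 'tcp_rot': array([-8.49665879e-04,  9.87471700e-01,  1.57793791e-01, -1.98248035e-04]), 'wrist_force': array([0.02472061, 0.2061794 , 0.34719857]), 'moment': array([-0.00140565,  0.01314344, -0.00502625]), 'grip_force': 0.0, 'grip_width': 0.08561584717025661}
scene {'K': array([[430.82056187,   0.        , 276.7971349 ],
       [  0.        , 430.82056187, 208.25255291],
       [  0.        ,   0.        ,   1.        ]]), 'R': array([[ 5.55053022e-01, -8.31814968e-01,  3.50104831e-05],
       [-3.38574508e-01, -2.25962251e-01, -9.13404819e-01],
       [ 7.59791712e-01,  5.06976252e-01, -4.07052374e-01]]), 't': array([-0.27812607,  0.41567534,  1.18230868])}
top {'K': array([[491.40668736,   0.        , 276.3362054 ],
       [  0.        , 491.40668736, 216.79448089],
       [  0.        ,   0.        ,   1.        ]]), 'R': array([[-0.01754321, -0.99958418, -0.0228846 ],
       [-0.98934294,  0.02066321, -0.14413043],
       [ 0.14454337,  0.0201122 , -0.98929405]]), 't': array([0.03882088, 0.56077065, 1.5166107 ])}
```

View pics/scene0.png

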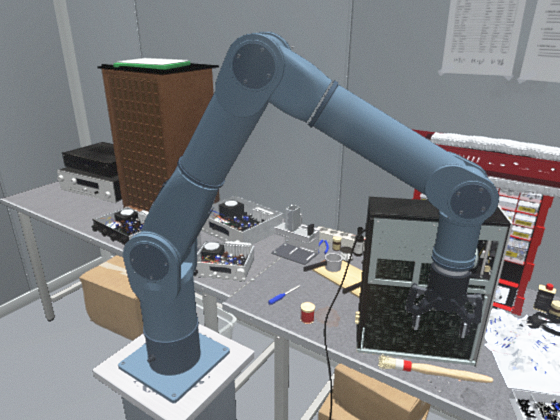

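View pics/top0.png

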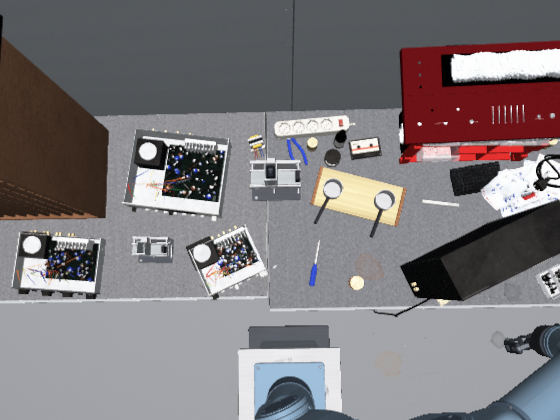

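```bash
cat > h.py <<'E'
import numpy as np,cv2
from station import manip
def ray(n,px):
    i=manip.camera_info(n);R,t,K=i["R"],i["t"],i["K"]
    d=R.T@np.linalg.solve(K,[px[0],px[1],1.]);return -R.T@t,d
def onz(n,px,z):
    o,d=ray(n,px);return o+d*(z-o[2])/d[2]
def proj(n,X):
    i=manip.camera_info(n);c=i["R"]@np.asarray(X)+i["t"];p=i["K"]@c;return p[:2]/p[2]
E
python3 - <<'E'
from h import *
im=cv2.imread("pics/top0.png")[130:260,235:425]
cv2.imwrite("pics/topc.png",cv2.resize(im,None,fx=4,fy=4,interpolation=cv2.INTER_CUBIC))
for p in [(333,190),(384,201)]: print(onz("top",p,.056))
print(onz("top",(275,180),.1), onz("top",(402,266),.43),onz("top",(357,283),.05),onz("top",(314,270),.01))
E
```

```text
[ 0.64093506 -0.15258812  0.056     ]
[ 0.60225358 -0.31099849  0.056     ]
[0.66748707 0.0289534  0.1       ] [ 0.38303814 -0.26967078  0.43      ] [ 0.34892958 -0.21692783  0.05      ] [ 0.39260669 -0.08802811  0.01      ]
```

View pics/topc.png

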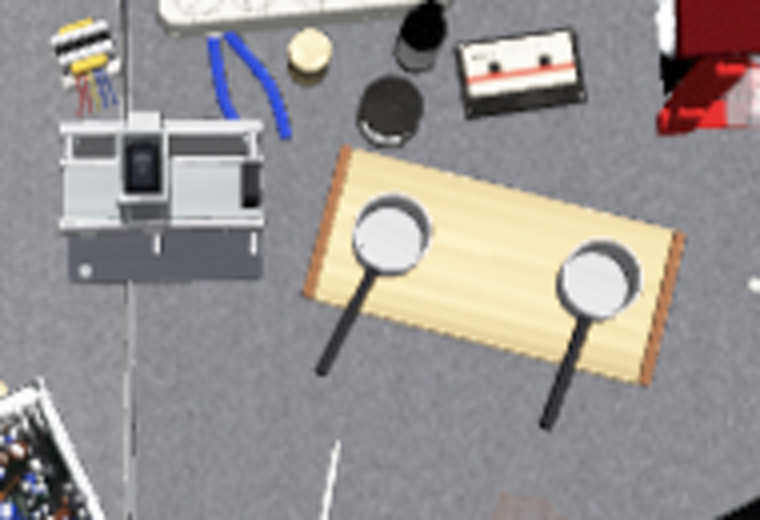

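The top view shows a yellow board with two cups (image about (333,188) and (384,200)). The large feeder is at (275,180), and the small decoy feeder is at (152,248). Next I work out the rough poses and raise the arm clear of the deck.

```bash
cat >> h.py <<'E'
def plan(target,yaw=None):
    """yaw: world heading (deg) of tool x, tool down. prints rz first, then shift in tool axes after the turn (cm)"""
    from scipy.spatial.transform import Rotation as Ro
    s=manip.state();q=s["tcp_rot"];R=Ro.from_quat([*q[1:],q[0]]).as_matrix()
    now=np.degrees(np.arctan2(R[1,0],R[0,0]));yaw=now if yaw is None else yaw
    d=(yaw-now+180)%360-180
    c,sn=np.cos(np.radians(yaw)),np.sin(np.radians(yaw))
    D=np.asarray(target)-s["position"]
    print("now",s["position"].round(4),"yaw",round(now,1),"rz",round(-d,1),"then xyz cm",(100*np.array([c*D[0]+sn*D[1],sn*D[0]-c*D[1],-D[2]])).round(2),"tilt",round(R[2,2],4),"t",round(s["clock"],1))
E
python3 - <<'E'
from h import *
for c,h in [((332.9,188.5),(315.0,223.2)),((384.4,199.9),(371.1,236.6))]:
    C=onz("top",c,.056);H=onz("top",h,.05);d=C-H
    print(C,H,np.hypot(*d[:2]),np.degrees(np.arctan2(d[1],d[0])))
cr=lambda x,y:(235+(x+.5)/4-.5,130+(y+.5)/4-.5)
print("base front",onz("top",cr(70,281),.006),onz("top",cr(262,277),.006))
print("knob",onz("top",cr(251,185),.1485),"tower",onz("top",cr(143,166),.198))
print("board",[onz("top",cr(*p),.016).round(4) for p in [(345,147),(684,233),(648,385),(306,295)]])
plan([.42,-.1,.5],0)
E
python3 -m jog '[{"z":-6},{"z":-6},{"z":-6},{"z":-6},{"z":-6}]' 100 25
```

```text
[ 0.64576369 -0.15243787  0.056     ] [ 0.53725199 -0.09318454  0.05      ] 0.1236355364379417 -28.636957715338887
[ 0.60572929 -0.31241943  0.056     ] [ 0.49151369 -0.26665042  0.05      ] 0.12304473503924725 -21.83719331512367
base front [0.6239542  0.10676083 0.006     ] [ 0.62386652 -0.04972983  0.006     ]
knob [ 0.66770244 -0.03904729  0.1485    ] tower [0.67206187 0.03972589 0.198     ]
board [array([ 0.7283, -0.1197,  0.016 ]), array([ 0.6507, -0.3907,  0.016 ]), array([ 0.5277, -0.3552,  0.016 ]), array([ 0.6065, -0.0846,  0.016 ])]
now [ 0.2023 -0.6171  0.2445] yaw 18.2 rz 18.2 then xyz cm [ 21.77 -51.71 -25.55] tilt -1.0 t 0.1invalid input
```

```bash
python3 -m jog '[{"x":0,"y":0,"z":-6,"rx":0,"ry":0,"rz":0},{"x":0,"y":0,"z":-6,"rx":0,"ry":0,"rz":0},{"x":0,"y":0,"z":-6,"rx":0,"ry":0,"rz":0},{"x":0,"y":0,"z":-6,"rx":0,"ry":0,"rz":0},{"x":0,"y":0,"z":-6,"rx":0,"ry":0,"rz":0}]' 100 25; python3 -m jog 2>&1 | head; python3 -c "
from h import *
plan([.42,-.1,.5],0)"
```

```text
clock: 0.72
position: [0.2023, -0.6172, 0.547]
tcp_rot: [-0.0, 0.987, 0.158, -0.0]
wrist_force: [0.6, -0.7, -0.1]
grip_width: 0.0854
grip_force: 0.0
invalid input
now [ 0.2023 -0.6172  0.547 ] yaw 18.1 rz 18.1 then xyz cm [ 21.77 -51.72   4.7 ] tilt -1.0 t 0.7
```

```bash
python3 -m jog '[{"x":0,"y":0,"z":0,"rx":0,"ry":0,"rz":9},{"x":0,"y":0,"z":0,"rx":0,"ry":0,"rz":9},{"x":0,"y":-5,"z":0,"rx":0,"ry":0,"rz":0},{"x":1,"y":-5,"z":0,"rx":0,"ry":0,"rz":0},{"x":1,"y":-5,"z":0,"rx":0,"ry":0,"rz":0},{"x":2,"y":-5,"z":0,"rx":0,"ry":0,"rz":0},{"x":2,"y":-5,"z":0,"rx":0,"ry":0,"rz":0},{"x":2,"y":-5,"z":0,"rx":0,"ry":0,"rz":0},{"x":2,"y":-5,"z":0,"rx":0,"ry":0,"rz":0},{"x":2,"y":-5,"z":0,"rx":0,"ry":0,"rz":0}]' 
python3 -c "
from h import *
plan([.5,-.1,.35],0)"
```

```text
clock: 1.98
position: [0.3216, -0.2155, 0.545]
tcp_rot: [0.0, 1.0, 0.001, -0.0]
wrist_force: [1.6, 0.2, -0.3]
grip_width: 0.0851
grip_force: 0.0
now [ 0.3216 -0.2155  0.545 ] yaw 0.2 rz 0.2 then xyz cm [ 17.84 -11.55  19.5 ] tilt -1.0 t 2.0
```

```bash
python3 -m jog '[{"x":2,"y":-5,"z":0,"rx":0,"ry":0,"rz":0},{"x":4,"y":-4,"z":1,"rx":0,"ry":0,"rz":0},{"x":4,"y":-3,"z":3,"rx":0,"ry":0,"rz":0},{"x":5,"y":-1,"z":3,"rx":0,"ry":0,"rz":0},{"x":5,"y":0,"z":3,"rx":0,"ry":0,"rz":0},{"x":0,"y":0,"z":4,"rx":0,"ry":0,"rz":0},{"x":0,"y":0,"z":3,"rx":0,"ry":0,"rz":0},{"x":0,"y":0,"z":0,"rx":0,"ry":0,"rz":0}]' 
python3 - <<'E'
from h import *
i=manip.camera_info("wrist");im=manip.camera("wrist")
cv2.imwrite("pics/w1.png",cv2.resize(im,(784,588)));print(i, -i["R"].T@i["t"])
np.save("w1.npy",np.r_[i["R"].ravel(),i["t"]]);cv2.imwrite("pics/w1raw.png",im)
E
```

```text
clock: 2.98
position: [0.5196, -0.0868, 0.373]
tcp_rot: [-0.0, 1.0, 0.001, -0.003]
wrist_force: [-0.3, 1.0, 0.1]
grip_width: 0.0854
grip_force: 0.0
{'K': array([[325.1922621 ,   0.        , 276.99599681],
       [  0.        , 325.1922621 , 205.34684273],
       [  0.        ,   0.        ,   1.        ]]), 'R': array([[ 3.93824541e-03, -9.99989524e-01, -2.33294534e-03],
       [-9.48709079e-01, -4.47378383e-03,  3.16118758e-01],
       [-3.16125884e-01,  9.68333171e-04, -9.48716759e-01]]), 't': array([-0.08821701,  0.41046329,  0.66511147])} [ 0.60001662 -0.08702381  0.50104145]
```

View pics/w1.png

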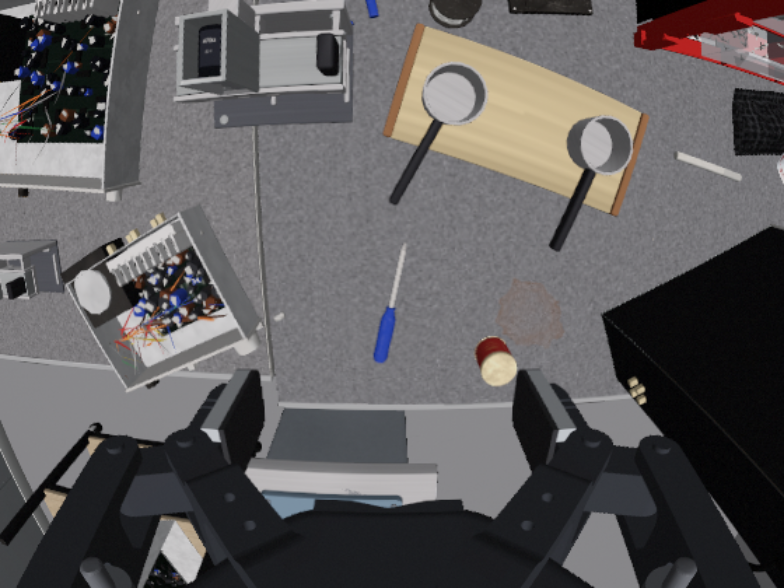

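```bash
cat >> h.py <<'E'
def wz(px,z,pose,s=1.0):
    """wrist pixel (scaled by s) to plane z; pose = np array R(9)+t(3)"""
    K=manip.camera_info("wrist")["K"];R=pose[:9].reshape(3,3);t=pose[9:]
    u=np.array([((px[0]+.5)/s-.5-K[0,2])/K[0,0],((px[1]+.5)/s-.5-K[1,2])/K[1,1]]);th=np.hypot(*u)
    d=R.T@np.r_[u/th*np.sin(th),np.cos(th)];o=-R.T@t
    return o+d*(z-o[2])/d[2]
def snap(name):
    i=manip.camera_info("wrist");im=manip.camera("wrist");p=np.r_[i["R"].ravel(),i["t"]]
    cv2.imwrite(f"pics/{name}.png",cv2.resize(im,(784,588)));np.save(f"{name}.npy",p);return im,p
def cup(c,h,p,s=1.4,zb=.01):
    C=wz(c,zb+.046,p,s);H=wz(h,zb+.040,p,s);d=C-H
    a=np.arctan2(d[1],d[0]);print("cup",C.round(4),"len",np.hypot(*d[:2]).round(4),"yaw",np.degrees(a).round(1),"grip",(C[:2]-.095*np.r_[np.cos(a),np.sin(a)]).round(4))
E
python3 - <<'E'
from h import *
p=np.load("w1.npy")
cup((454,94),(393,201),p); cup((600,145),(555,247),p)
f=lambda a,z:wz(a,z,p,1.4).round(4)
print("base",f((216,127),.006),f((352,121),.006),"knobtop",f((326,41),.1485))
print("towertop",f((178,19),.198),f((245,11),.198),f((178,93),.198))
print("driver",f((404,245),.005),f((380,360),.005),"tin",f((499,370),.05))
plan([.55,-.005,.3],0)
E
```

```text
cup [ 0.6479 -0.1491  0.056 ] len 0.122 yaw -28.4 grip [ 0.5643 -0.104 ]
cup [ 0.608  -0.3048  0.056 ] len 0.1191 yaw -20.1 grip [ 0.5188 -0.2721]
base [0.6234 0.1064 0.006 ] [ 0.6223 -0.0474  0.006 ] knobtop [ 0.6799 -0.0388  0.1485]
towertop [0.6968 0.0612 0.198 ] [0.6952 0.0105 0.198 ] [0.6415 0.0603 0.198 ]
driver [ 0.4851 -0.1042  0.005 ] [ 0.3414 -0.0771  0.005 ] tin [ 0.3507 -0.2144  0.05  ]
now [ 0.5206 -0.0868  0.375 ] yaw 0.2 rz 0.2 then xyz cm [ 2.94 -8.18  7.5 ] tilt -1.0 t 3.0
```

```bash
python3 -c "
from h import *
plan([.5643,-.104,.12],-28.4)"
python3 -m jog '[{"x":0,"y":0,"z":0,"rx":0,"ry":0,"rz":9.5},{"x":0,"y":0,"z":0,"rx":0,"ry":0,"rz":9.5},{"x":0,"y":0,"z":0,"rx":0,"ry":0,"rz":9.6},{"x":0,"y":0,"z":6,"rx":0,"ry":0,"rz":0},{"x":0,"y":0,"z":6,"rx":0,"ry":0,"rz":0},{"x":0,"y":0,"z":5,"rx":0,"ry":0,"rz":0},{"x":0,"y":0,"z":0,"rx":0,"ry":0,"rz":0}]' 50 
python3 -c "
from h import *
plan([.5643,-.104,.12],-28.4); snap('w2')"
```

```text
now [ 0.5206 -0.0868  0.375 ] yaw 0.2 rz 28.6 then xyz cm [ 4.66 -0.57 25.5 ] tilt -1.0 t 3.0
clock: 3.9
position: [0.5197, -0.0868, 0.204]
tcp_rot: [0.0, 0.969, -0.246, -0.002]
wrist_force: [0.5, 0.2, -0.0]
grip_width: 0.0426
grip_force: 0.0
now [ 0.5197 -0.0868  0.204 ] yaw -28.4 rz -0.0 then xyz cm [ 4.74 -0.61  8.4 ] tilt -1.0 t 3.9
```

View pics/w2.png

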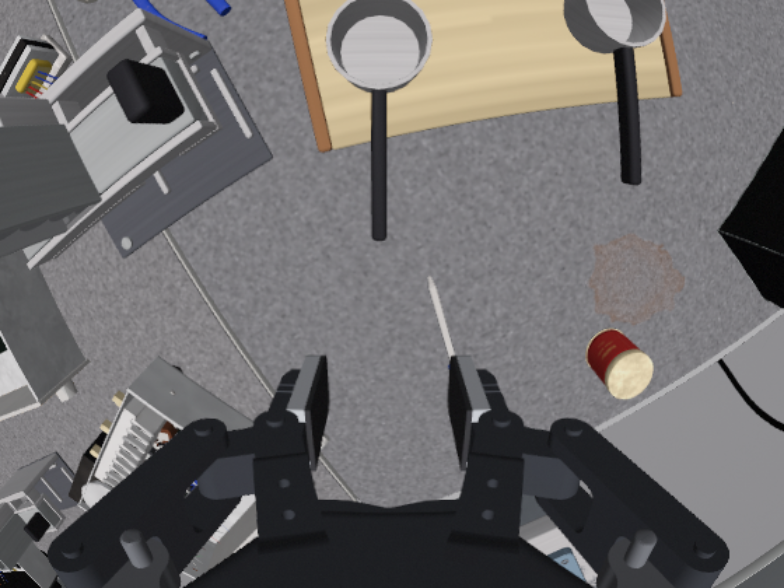

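```bash
python3 - <<'E'
from h import *
p=np.load("w2.npy")
cup((380,42),(379,240),p); cup((613,4),(631,183),p)
f=lambda a,z:wz(a,z,p,1.4).round(4)
print("base",f((124,258),.006),f((271,158),.006),"guides top",f((157,170),.014),f((169,191),.014),f((214,70),.014),f((250,136),.014))
plan([.5643,-.104,.036],-28.4)
E
```

```text
cup [ 0.6465 -0.1503  0.056 ] len 0.1234 yaw -28.8 grip [ 0.5633 -0.1045]
cup [ 0.6106 -0.3019  0.056 ] len 0.1223 yaw -19.3 grip [ 0.5209 -0.2706]
base [0.6224 0.1074 0.006 ] [ 0.6218 -0.0464  0.006 ] guides top [0.6624 0.0338 0.014 ] [0.6432 0.0337 0.014 ] [ 0.7004 -0.0436  0.014 ] [ 0.6429 -0.043   0.014 ]
now [ 0.5216 -0.0869  0.2064] yaw -28.4 rz -0.0 then xyz cm [ 4.57 -0.52 17.04] tilt -1.0 t 4.0
```

```bash
python3 -m jog '[{"x":2.2,"y":-0.3,"z":5,"rx":0,"ry":0,"rz":0.2},{"x":2.3,"y":-0.2,"z":5,"rx":0,"ry":0,"rz":0.2},{"x":0,"y":0,"z":4,"rx":0,"ry":0,"rz":0},{"x":0,"y":0,"z":2,"rx":0,"ry":0,"rz":0},{"x":0,"y":0,"z":1,"rx":0,"ry":0,"rz":0},{"x":0,"y":0,"z":0,"rx":0,"ry":0,"rz":0}]' 50 25
python3 -c "
from h import *
plan([.5633,-.1045,.036],-28.8)"
python3 -m jog '[{"x":0,"y":0,"z":0,"rx":0,"ry":0,"rz":0},{"x":0,"y":0,"z":0,"rx":0,"ry":0,"rz":0},{"x":0,"y":0,"z":0,"rx":0,"ry":0,"rz":0},{"x":0,"y":0,"z":0,"rx":0,"ry":0,"rz":0},{"x":0,"y":0,"z":0,"rx":0,"ry":0,"rz":0},{"x":0,"y":0,"z":0,"rx":0,"ry":0,"rz":0}]' 0 25
```

```text
clock: 4.7
position: [0.564, -0.104, 0.0366]
tcp_rot: [-0.0, 0.968, -0.249, 0.001]
wrist_force: [0.2, -0.5, 0.9]
grip_width: 0.0424
grip_force: 0.0
now [ 0.564  -0.104   0.0366] yaw -28.8 rz -0.0 then xyz cm [-0.04  0.08  0.06] tilt -1.0 t 4.7
clock: 5.45
position: [0.5636, -0.1039, 0.0358]
tcp_rot: [-0.0, 0.968, -0.249, 0.001]
wrist_force: [-0.9, 0.9, 6.3]
grip_width: 0.0093
grip_force: 29.6
```

```bash
python3 -m jog '[{"x":0,"y":0,"z":-1,"rx":0,"ry":0,"rz":0},{"x":0,"y":0,"z":-2,"rx":0,"ry":0,"rz":0},{"x":-2,"y":0,"z":-2,"rx":0,"ry":0,"rz":0},{"x":-3,"y":0,"z":0,"rx":0,"ry":0,"rz":0},{"x":-3,"y":0,"z":0,"rx":0,"ry":0,"rz":0},{"x":-2,"y":0,"z":0,"rx":0,"ry":0,"rz":-5},{"x":0,"y":0,"z":0,"rx":0,"ry":0,"rz":-8},{"x":0,"y":0,"z":0,"rx":0,"ry":0,"rz":-8},{"x":0,"y":0,"z":0,"rx":0,"ry":0,"rz":-8},{"x":0,"y":0,"z":0,"rx":0,"ry":0,"rz":0}]' 0 25
python3 -c "
from h import *
plan([.478,-.0045,.0358],0)"
```

```text
clock: 6.7
position: [0.4756, -0.0559, 0.0861]
tcp_rot: [0.0, 1.0, 0.001, 0.0]
wrist_force: [-0.1, 0.1, -0.9]
grip_width: 0.0098
grip_force: 28.6
now [ 0.4756 -0.0559  0.0861] yaw 0.1 rz 0.1 then xyz cm [ 0.24 -5.14  5.03] tilt -1.0 t 6.7
```

```bash
python3 -m jog '[{"x":0.1,"y":-1.5,"z":0.5,"rx":0,"ry":0,"rz":0.1},{"x":0.1,"y":-2,"z":1,"rx":0,"ry":0,"rz":0},{"x":0,"y":-1.6,"z":1,"rx":0,"ry":0,"rz":0},{"x":0,"y":0,"z":1.5,"rx":0,"ry":0,"rz":0},{"x":0,"y":0,"z":0,"rx":0,"ry":0,"rz":0},{"x":0,"y":0,"z":0,"rx":0,"ry":0,"rz":0}]' 0 25
python3 -c "
from h import *
plan([.5775,-.0045,.032],0);snap('w3')"
```

```text
clock: 7.45
position: [0.4774, -0.0056, 0.0454]
tcp_rot: [0.0, 1.0, -0.0, -0.0]
wrist_force: [0.3, -0.7, -0.8]
grip_width: 0.0098
grip_force: 28.6
now [ 0.4774 -0.0056  0.0454] yaw -0.1 rz -0.1 then xyz cm [10.01 -0.11  1.34] tilt -1.0 t 7.5
```

View pics/w3.png

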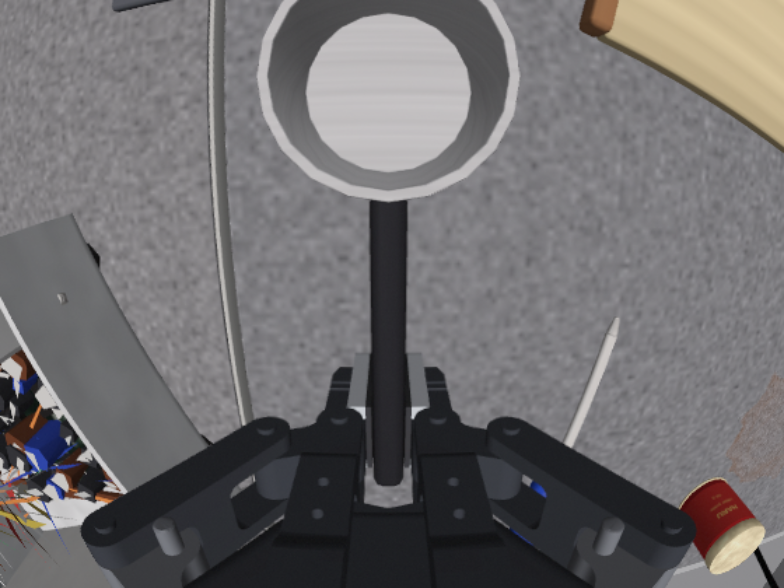

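```bash
python3 - <<'E'
from h import *
p=np.load("w3.npy");print(wz((388.5,72),.0656,p,1.4))
E
python3 -m jog '[{"x":0,"y":0,"z":0.5,"rx":0,"ry":0,"rz":0},{"x":1,"y":-0.1,"z":0.5,"rx":0,"ry":0,"rz":-0.1},{"x":1.5,"y":0,"z":0,"rx":0,"ry":0,"rz":0},{"x":1.5,"y":0,"z":0,"rx":0,"ry":0,"rz":0},{"x":0,"y":0,"z":0,"rx":0,"ry":0,"rz":0}]' 0 25
python3 -c "
from h import *
plan([.5775,-.0045,.032],0);snap('w4')"
```

```text
[ 0.57431723 -0.00593173  0.0656    ]
clock: 8.12
position: [0.5194, -0.0034, 0.0354]
tcp_rot: [-0.0, 1.0, 0.001, 0.001]
wrist_force: [-0.1, -0.1, -0.9]
grip_width: 0.0096
grip_force: 28.6
now [ 0.5194 -0.0034  0.0354] yaw 0.1 rz 0.1 then xyz cm [5.81 0.11 0.34] tilt -1.0 t 8.1
```

View pics/w4.png

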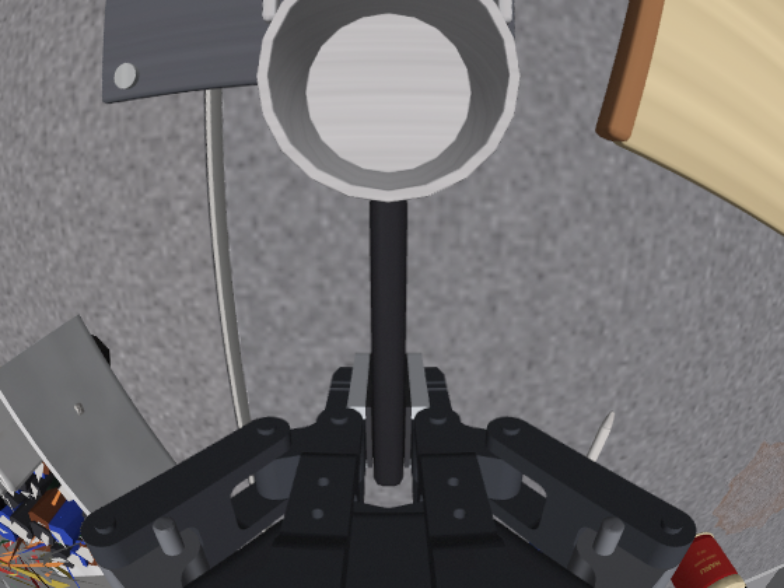

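```bash
python3 - <<'E'
from h import *
p=np.load("w4.npy");f=lambda a,z:wz(a,z,p,1.4).round(4)
print(f((268,19),.014),f((505,19),.014),f((388.5,72),.056))
E
python3 -m jog '[{"x":1.5,"y":0,"z":0,"rx":0,"ry":0,"rz":0},{"x":1.5,"y":0,"z":0,"rx":0,"ry":0,"rz":0},{"x":1.0,"y":0,"z":0,"rx":0,"ry":0,"rz":0},{"x":0.8,"y":0,"z":0,"rx":0,"ry":0,"rz":0},{"x":0,"y":0,"z":0,"rx":0,"ry":0,"rz":0}]' 0 25
```

```text
[0.6434 0.0365 0.014 ] [ 0.6435 -0.0418  0.014 ] [ 0.6163 -0.0034  0.056 ]
clock: 8.8
position: [0.5655, -0.0034, 0.0352]
tcp_rot: [-0.0, 1.0, 0.001, 0.0]
wrist_force: [-0.4, -0.1, -1.2]
grip_width: 0.0095
grip_force: 28.6
```

```bash
python3 -m jog '[{"x":0.6,"y":0,"z":0,"rx":0,"ry":0,"rz":0},{"x":0.5,"y":0,"z":0,"rx":0,"ry":0,"rz":0},{"x":0,"y":0,"z":0,"rx":0,"ry":0,"rz":0}]' 0 25; python3 -m jog '[{"x":0,"y":0,"z":0.15,"rx":0,"ry":0,"rz":0},{"x":0,"y":0,"z":0.15,"rx":0,"ry":0,"rz":0},{"x":0,"y":0,"z":0,"rx":0,"ry":0,"rz":0}]' 0 25
python3 -c "
from h import *
snap('w5');cv2.imwrite('pics/s5.png',manip.camera('scene'))"
```

```text
clock: 9.18
position: [0.5768, -0.0034, 0.0353]
tcp_rot: [-0.0, 1.0, 0.001, 0.0]
wrist_force: [0.8, -0.3, -1.3]
grip_width: 0.0097
grip_force: 28.6
clock: 9.55
position: [0.576, -0.0034, 0.0324]
tcp_rot: [0.0, 1.0, 0.001, -0.0]
wrist_force: [-2.3, 0.3, 2.9]
grip_width: 0.0097
grip_force: 29.2
```

```bash
python3 -m jog '[{"x":0,"y":0,"z":0,"rx":0,"ry":0,"rz":0},{"x":0,"y":0,"z":0,"rx":0,"ry":0,"rz":0},{"x":0,"y":0,"z":0,"rx":0,"ry":0,"rz":0},{"x":0,"y":0,"z":-2,"rx":0,"ry":0,"rz":0},{"x":0,"y":0,"z":-5,"rx":0,"ry":0,"rz":0},{"x":0,"y":0,"z":-6,"rx":0,"ry":0,"rz":0},{"x":0,"y":0,"z":-6,"rx":0,"ry":0,"rz":0},{"x":0,"y":0,"z":-1,"rx":0,"ry":0,"rz":0},{"x":0,"y":0,"z":0,"rx":0,"ry":0,"rz":0}]' 40 25
python3 -c "
from h import *
snap('w6');plan([.6735,-.038,.134],0)"
```

```text
clock: 10.78
position: [0.5766, -0.0035, 0.2335]
tcp_rot: [0.0, 1.0, 0.001, 0.001]
wrist_force: [-0.3, -0.3, -0.5]
grip_width: 0.0341
grip_force: 0.0
now [ 0.5757 -0.0037  0.232 ] yaw 0.1 rz 0.1 then xyz cm [9.78 3.43 9.8 ] tilt -1.0 t 10.8
```

View pics/w6.png

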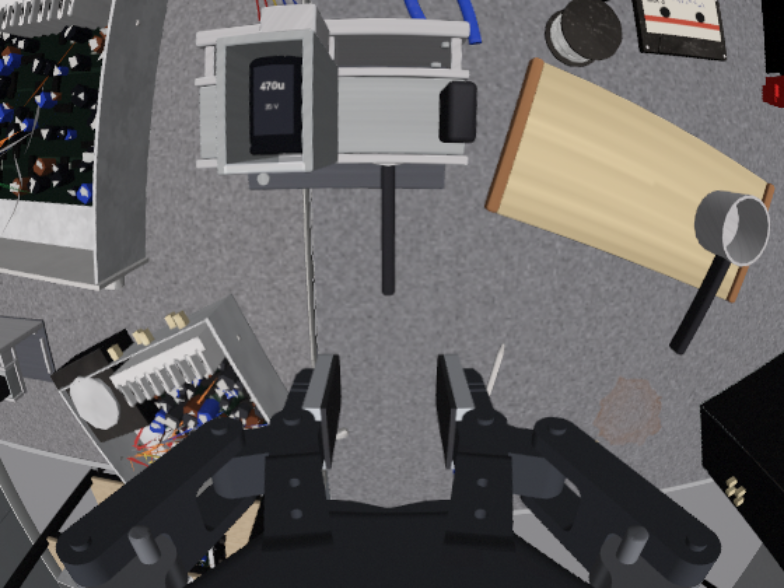

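```bash
python3 - <<'E'
from h import *
p=np.load("w6.npy");f=lambda a,z:wz(a,z,p,1.4).round(4)
print("knob",f((462,84),.1485),f((462,139),.1485),f((447,110),.1485),f((477,110),.1485),"handle end",f((388,293),.046))
cup((740,229),(678,350),p)
E
python3 -m jog '[{"x":3,"y":1.2,"z":0,"rx":0,"ry":0,"rz":0.1},{"x":4,"y":1.2,"z":0,"rx":0,"ry":0,"rz":0},{"x":2.8,"y":1,"z":0,"rx":0,"ry":0,"rz":0},{"x":0,"y":0,"z":3,"rx":0,"ry":0,"rz":0},{"x":0,"y":0,"z":0,"rx":0,"ry":0,"rz":0}]' 40 25
python3 -c "
from h import *
snap('w7');plan([.6735,-.038,.134],0)"
```

```text
knob [ 0.6856 -0.0374  0.1485] [ 0.6594 -0.0377  0.1485] [ 0.6729 -0.0305  0.1485] [ 0.6735 -0.0446  0.1485] handle end [ 0.5492 -0.0037  0.046 ]
cup [ 0.6104 -0.3036  0.056 ] len 0.1205 yaw -20.3 grip [ 0.5213 -0.2707]
clock: 11.45
position: [0.6715, -0.0374, 0.1977]
tcp_rot: [-0.0, 1.0, 0.001, -0.004]
wrist_force: [-0.6, -0.2, -0.1]
grip_width: 0.0345
grip_force: 0.0
now [ 0.6726 -0.0371  0.1998] yaw 0.1 rz 0.1 then xyz cm [0.09 0.09 6.58] tilt -1.0 t 11.5
```

View pics/w7.png

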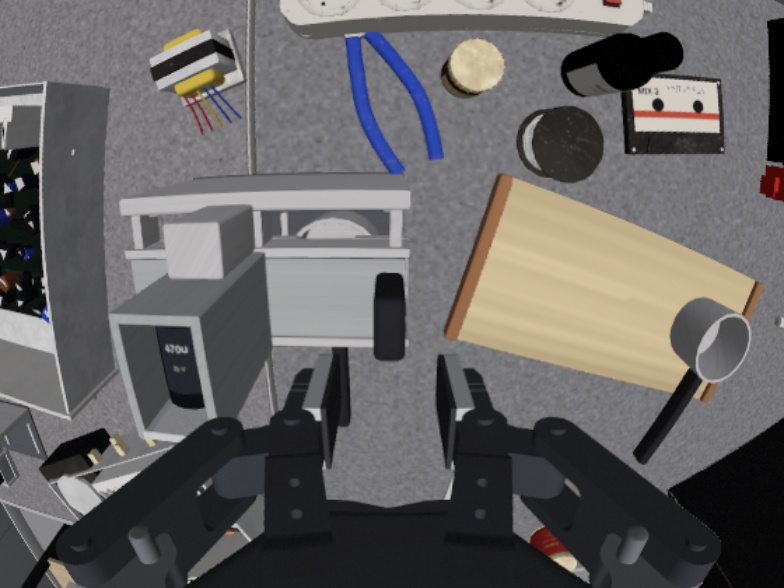

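```bash
python3 -m jog '[{"x":0,"y":0.1,"z":2.5,"rx":0,"ry":0,"rz":0},{"x":0,"y":0,"z":2.5,"rx":0,"ry":0,"rz":0},{"x":0,"y":0,"z":1.5,"rx":0,"ry":0,"rz":0},{"x":0,"y":0,"z":0,"rx":0,"ry":0,"rz":0}]' 40 20
python3 -m jog '[{"x":0,"y":0,"z":0,"rx":0,"ry":0,"rz":0},{"x":0,"y":0,"z":0,"rx":0,"ry":0,"rz":0},{"x":0,"y":0,"z":0,"rx":0,"ry":0,"rz":0},{"x":0,"y":0,"z":0,"rx":0,"ry":0,"rz":0},{"x":0,"y":0,"z":0,"rx":0,"ry":0,"rz":0}]' 0 20
```

```text
clock: 12.0
position: [0.6737, -0.0382, 0.1367]
tcp_rot: [-0.0, 1.0, 0.001, -0.001]
wrist_force: [-0.1, 0.1, -0.2]
grip_width: 0.0341
grip_force: 0.0
clock: 12.62
position: [0.6751, -0.0381, 0.1386]
tcp_rot: [-0.0, 1.0, 0.0, 0.001]
wrist_force: [-1.5, 0.4, 5.5]
grip_width: 0.0134
grip_force: 24.3
```

```bash
python3 -m jog '[{"x":0,"y":0.7,"z":0,"rx":0,"ry":0,"rz":0},{"x":0,"y":1,"z":0,"rx":0,"ry":0,"rz":0},{"x":0,"y":1,"z":0,"rx":0,"ry":0,"rz":0},{"x":0,"y":1,"z":0,"rx":0,"ry":0,"rz":0},{"x":0,"y":0.7,"z":0,"rx":0,"ry":0,"rz":0},{"x":0,"y":0.3,"z":0,"rx":0,"ry":0,"rz":0},{"x":0,"y":0,"z":0,"rx":0,"ry":0,"rz":0},{"x":0,"y":0,"z":0,"rx":0,"ry":0,"rz":0}]' 0 20
python3 -c "
from h import *
plan([.6735,-.038,.1367],0)"
```

```text
clock: 13.62
position: [0.6749, -0.0839, 0.1386]
tcp_rot: [-0.001, 1.0, 0.001, 0.001]
wrist_force: [-2.1, 2.8, 7.5]
grip_width: 0.0138
grip_force: 24.7
now [ 0.6749 -0.0839  0.1386] yaw 0.1 rz 0.1 then xyz cm [-0.14 -4.59  0.19] tilt -1.0 t 13.6
```

```bash
python3 -m jog '[{"x":0,"y":0.2,"z":0,"rx":0,"ry":0,"rz":0},{"x":0,"y":0,"z":0,"rx":0,"ry":0,"rz":0},{"x":0,"y":0,"z":0,"rx":0,"ry":0,"rz":0}]' 0 20
python3 -m jog '[{"x":0,"y":-0.7,"z":0,"rx":0,"ry":0,"rz":0},{"x":0,"y":-1,"z":0,"rx":0,"ry":0,"rz":0},{"x":0,"y":-1,"z":0,"rx":0,"ry":0,"rz":0},{"x":0,"y":-1,"z":0,"rx":0,"ry":0,"rz":0},{"x":0,"y":-0.8,"z":0,"rx":0,"ry":0,"rz":0},{"x":0,"y":-0.5,"z":0,"rx":0,"ry":0,"rz":0},{"x":0,"y":0,"z":0,"rx":0,"ry":0,"rz":0},{"x":0,"y":0,"z":0,"rx":0,"ry":0,"rz":0}]' 0 20
```

```text
clock: 14.0
position: [0.6749, -0.084, 0.1386]
tcp_rot: [-0.002, 1.0, 0.001, 0.001]
wrist_force: [-1.6, 6.1, 7.6]
grip_width: 0.0137
grip_force: 25.1
clock: 15.0
position: [0.6751, -0.0379, 0.1386]
tcp_rot: [0.0, 1.0, 0.0, 0.001]
wrist_force: [-1.7, -1.9, 6.4]
grip_width: 0.0138
grip_force: 24.4
```

```bash
python3 -m jog '[{"x":0,"y":0,"z":0,"rx":0,"ry":0,"rz":0},{"x":0,"y":0,"z":0,"rx":0,"ry":0,"rz":0},{"x":0,"y":0,"z":0,"rx":0,"ry":0,"rz":0},{"x":0,"y":0,"z":-4,"rx":0,"ry":0,"rz":0},{"x":0,"y":0,"z":-4,"rx":0,"ry":0,"rz":0},{"x":-3,"y":-1,"z":0,"rx":0,"ry":0,"rz":0},{"x":-5,"y":-1.5,"z":0,"rx":0,"ry":0,"rz":0},{"x":-5,"y":-0.9,"z":0,"rx":0,"ry":0,"rz":0},{"x":-5,"y":0,"z":0,"rx":0,"ry":0,"rz":0},{"x":0,"y":0,"z":0,"rx":0,"ry":0,"rz":0}]' 40 25
python3 -c "
from h import *
snap('w8');plan([.577,-.0034,.0324],0)"
```

```text
clock: 16.25
position: [0.4904, -0.0038, 0.2167]
tcp_rot: [0.001, 1.0, 0.001, -0.002]
wrist_force: [1.3, 0.4, 0.0]
grip_width: 0.0341
grip_force: 0.0
now [ 0.4932 -0.0038  0.2174] yaw 0.1 rz 0.1 then xyz cm [ 8.38 -0.04 18.5 ] tilt -1.0 t 16.3
```

View pics/w8.png

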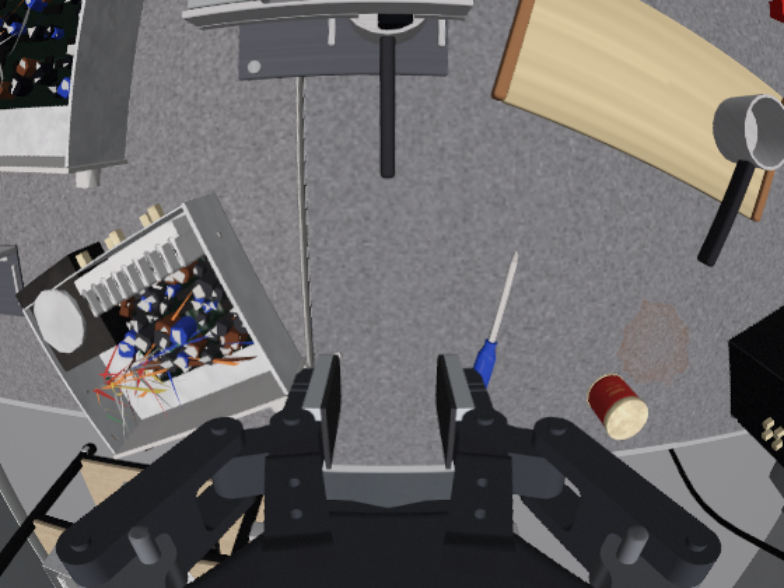

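The cup is still seated, with a black capacitor inside it at (393,20), and the second cup hasn't moved. I grip the handle again.

```bash
python3 -m jog '[{"x":4,"y":0,"z":3,"rx":0,"ry":0,"rz":0},{"x":4.3,"y":0,"z":4,"rx":0,"ry":0,"rz":0},{"x":0,"y":0,"z":4.5,"rx":0,"ry":0,"rz":0},{"x":0,"y":0,"z":4,"rx":0,"ry":0,"rz":0},{"x":0,"y":0,"z":2.8,"rx":0,"ry":0,"rz":0},{"x":0,"y":0,"z":0,"rx":0,"ry":0,"rz":0}]' 40 25
python3 -m jog '[{"x":0,"y":0,"z":0,"rx":0,"ry":0,"rz":0},{"x":0,"y":0,"z":0,"rx":0,"ry":0,"rz":0},{"x":0,"y":0,"z":0,"rx":0,"ry":0,"rz":0},{"x":0,"y":0,"z":0,"rx":0,"ry":0,"rz":0},{"x":0,"y":0,"z":0,"rx":0,"ry":0,"rz":0}]' 0 25
```

```text
clock: 17.05
position: [0.5769, -0.0034, 0.0321]
tcp_rot: [-0.0, 1.0, 0.0, -0.002]
wrist_force: [-0.1, -0.8, 0.3]
grip_width: 0.0344
grip_force: 0.0
clock: 17.68
position: [0.5784, -0.0033, 0.0351]
tcp_rot: [-0.0, 1.0, 0.0, 0.001]
wrist_force: [1.6, -0.9, 5.5]
grip_width: 0.0093
grip_force: 29.9
```

```bash
python3 -m jog '[{"x":0,"y":0,"z":-0.4,"rx":0,"ry":0,"rz":0},{"x":-1,"y":0,"z":0,"rx":0,"ry":0,"rz":0},{"x":-2,"y":0,"z":0,"rx":0,"ry":0,"rz":0},{"x":-2.5,"y":0,"z":0,"rx":0,"ry":0,"rz":0},{"x":-2.5,"y":0,"z":0,"rx":0,"ry":0,"rz":0},{"x":-2,"y":0,"z":-1,"rx":0,"ry":0,"rz":0},{"x":0,"y":1,"z":-2,"rx":0,"ry":0,"rz":0},{"x":0,"y":2,"z":-2,"rx":0,"ry":0,"rz":0},{"x":0,"y":2,"z":0,"rx":0,"ry":0,"rz":4},{"x":0,"y":0,"z":0,"rx":0,"ry":0,"rz":6}]' 0 25
python3 -m jog '[{"x":0,"y":0,"z":0,"rx":0,"ry":0,"rz":9},{"x":0,"y":0,"z":0,"rx":0,"ry":0,"rz":9.5},{"x":0,"y":0,"z":0,"rx":0,"ry":0,"rz":0},{"x":0,"y":0,"z":0,"rx":0,"ry":0,"rz":0}]' 0 25
python3 -c "
from h import *
snap('w9');plan([.5636,-.1039,.039],-28.8)"
```

```text
clock: 18.92
position: [0.476, -0.0562, 0.0873]
tcp_rot: [0.001, 0.996, -0.091, -0.001]
wrist_force: [-0.1, 0.5, -1.6]
grip_width: 0.0095
grip_force: 29.1
clock: 19.42
position: [0.4767, -0.0536, 0.0877]
tcp_rot: [0.0, 0.97, -0.245, -0.001]
wrist_force: [-0.1, 0.2, -0.6]
grip_width: 0.0096
grip_force: 29.1
now [ 0.4769 -0.0536  0.0878] yaw -28.4 rz 0.4 then xyz cm [10.02  0.23  4.88] tilt -1.0 t 19.5
```

View pics/w9.png

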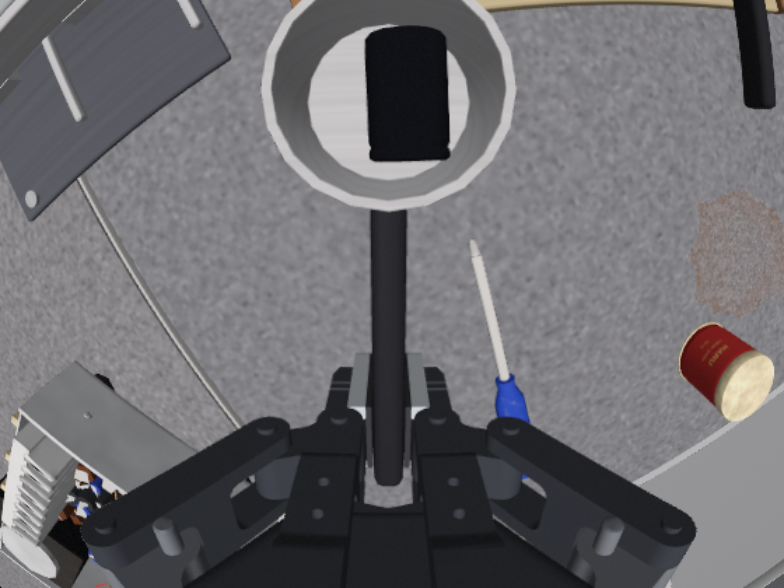

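```bash
python3 -m jog '[{"x":2,"y":0.1,"z":0,"rx":0,"ry":0,"rz":0.4},{"x":3,"y":0.1,"z":0,"rx":0,"ry":0,"rz":0},{"x":3,"y":0,"z":0.5,"rx":0,"ry":0,"rz":0},{"x":2,"y":0,"z":1,"rx":0,"ry":0,"rz":0},{"x":0,"y":0,"z":1.5,"rx":0,"ry":0,"rz":0},{"x":0,"y":0,"z":1,"rx":0,"ry":0,"rz":0},{"x":0,"y":0,"z":0.4,"rx":0,"ry":0,"rz":0},{"x":0,"y":0,"z":0,"rx":0,"ry":0,"rz":0}]' 0 25
```

```text
clock: 20.48
position: [0.5635, -0.1028, 0.0441]
tcp_rot: [0.0, 0.969, -0.249, -0.0]
wrist_force: [0.3, 0.2, -1.6]
grip_width: 0.0095
grip_force: 29.1
```

```bash
python3 -m jog '[{"x":0,"y":0,"z":0.3,"rx":0,"ry":0,"rz":0},{"x":0,"y":0,"z":0.2,"rx":0,"ry":0,"rz":0},{"x":0,"y":0,"z":0,"rx":0,"ry":0,"rz":0}]' 0 25
```

```text
clock: 20.85
position: [0.5642, -0.1033, 0.0396]
tcp_rot: [0.0, 0.968, -0.249, 0.0]
wrist_force: [-1.5, 0.3, 2.3]
grip_width: 0.0094
grip_force: 29.6
```

```bash
python3 -m jog '[{"x":0,"y":0,"z":0,"rx":0,"ry":0,"rz":0},{"x":0,"y":0,"z":0,"rx":0,"ry":0,"rz":0},{"x":0,"y":0,"z":0,"rx":0,"ry":0,"rz":0},{"x":0,"y":0,"z":-2,"rx":0,"ry":0,"rz":0},{"x":0,"y":0,"z":-4,"rx":0,"ry":0,"rz":0},{"x":-1,"y":0,"z":-6,"rx":0,"ry":0,"rz":0},{"x":-2,"y":0,"z":-6,"rx":0,"ry":0,"rz":0},{"x":-2,"y":3,"z":-2,"rx":0,"ry":0,"rz":0},{"x":-1,"y":3,"z":0,"rx":0,"ry":0,"rz":0},{"x":0,"y":0,"z":0,"rx":0,"ry":0,"rz":0}]' 40 25
python3 - <<'E'
from h import *
p=np.load("w1.npy")
print("corner",wz((603,316),.43,p,1.4), "qpos",manip.state()["qpos"].round(3))
# triangulate with top
o,d=ray("top",(402,266));print(o+d*(.43-o[2])/d[2])
snap('w10');plan([.5213,-.2707,.036],-20.3)
cv2.imwrite("pics/s10.png",manip.camera("scene"))
E
```

```text
clock: 22.1
position: [0.4813, -0.1291, 0.24]
tcp_rot: [0.001, 0.968, -0.251, 0.001]
wrist_force: [0.3, -0.2, 0.4]
grip_width: 0.034
grip_force: 0.0
corner [ 0.57109689 -0.12610717  0.43      ] qpos [ 0.562  0.323 -0.472  1.917  0.182  0.942 -2.074]
[ 0.38303814 -0.26967078  0.43      ]
now [ 0.4825 -0.1278  0.2398] yaw -28.9 rz -8.6 then xyz cm [ 8.6  12.06 20.38] tilt -1.0 t 22.1
```

View pics/w10.png

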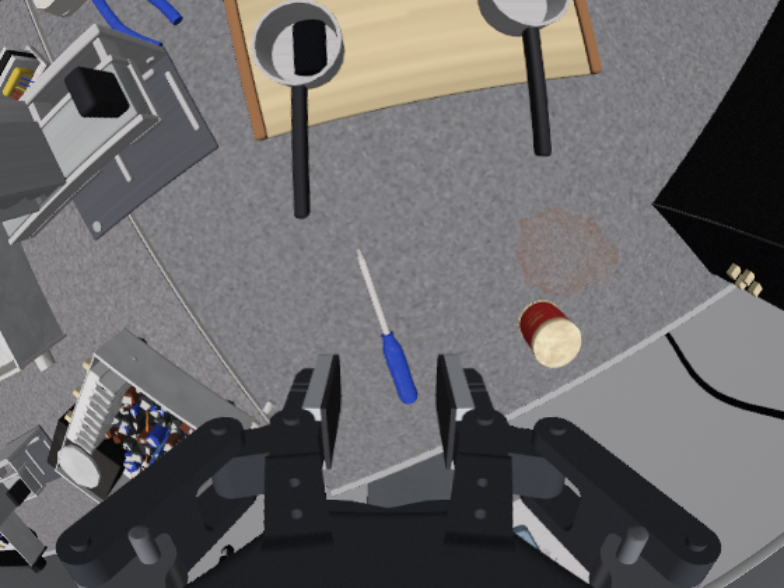

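```bash
python3 - <<'E'
from h import *
for n,a in (("w1",(603,316)),("w10",(654,204))):print(wz(a,0,np.load(n+".npy"),1.4))
p=np.load("w10.npy");cup((523,-6),(543,154),p);cup((299,44),(302,216),p)
E
```

```text
[ 0.39605145 -0.36267114  0.        ]
[ 3.98138173e-01 -3.61556279e-01 -5.55111512e-17]
cup [ 0.6044 -0.3052  0.056 ] len 0.1177 yaw -20.7 grip [ 0.5155 -0.2716]
cup [ 0.6431 -0.15    0.056 ] len 0.1221 yaw -29.4 grip [ 0.5603 -0.1033]
```

View pics/s10.png

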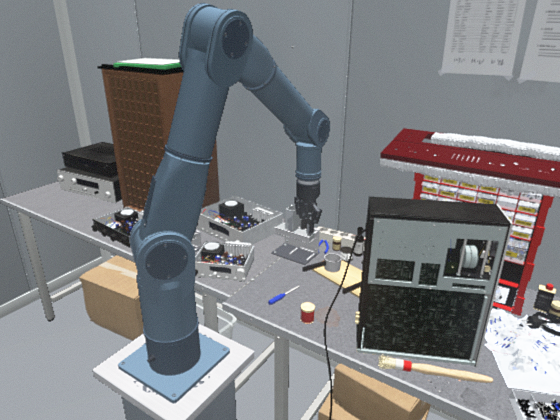

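```bash
cat >> h.py <<'E'
def wproj(X,p):
    K=manip.camera_info("wrist")["K"];c=p[:9].reshape(3,3)@np.asarray(X)+p[9:];r=np.hypot(*c[:2]);th=np.arctan2(r,c[2])
    return K[:2,2]+K[0,0]*th*c[:2]/r
def handle(im,p,zb,g):
    """dark handle nearest to expected handle-grip xy g -> axis from component points mapped to plane"""
    m=(im.max(2)<50).astype(np.uint8);m[235:]=0
    m=cv2.morphologyEx(m,cv2.MORPH_OPEN,np.ones((3,3),np.uint8))
    n,l,st,ce=cv2.connectedComponentsWithStats(m);e=wproj([*g,zb+.04],p)
    ks=[k for k in range(1,n) if 150<st[k,4]<6000]
    k=min(ks,key=lambda k:np.hypot(*(ce[k]-e)))
    ys,xs=np.where(l==k);P=np.array([wz((x,y),zb+.04,p)[:2] for x,y in zip(xs,ys)])
    c=P.mean(0);u,s,v=np.linalg.svd(P-c,full_matrices=False);a=v[0]*np.sign(v[0][0])
    q=(P-c)@a;w=(P-c)@np.r_[-a[1],a[0]];end=c+a*q.min()
    print("handle exp px",e.round(),"comp",ce[k].round(),st[k],"yaw",np.degrees(np.arctan2(a[1],a[0])).round(1),"len",np.ptp(q).round(4),"wid",np.ptp(w).round(4),"grip",(end+.032*a).round(4))
E
python3 -m jog '[{"x":0,"y":3,"z":0,"rx":0,"ry":0,"rz":-4.3},{"x":0,"y":4,"z":0,"rx":0,"ry":0,"rz":-4.3},{"x":0.5,"y":4,"z":1,"rx":0,"ry":0,"rz":0},{"x":0.5,"y":2,"z":2,"rx":0,"ry":0,"rz":0},{"x":0,"y":0,"z":2,"rx":0,"ry":0,"rz":0},{"x":0,"y":0,"z":0,"rx":0,"ry":0,"rz":0}]' 50 25
python3 - <<'E'
from h import *
im,p=snap('w11');plan([.52,-.271,.036],-20.3)
handle(im,p,.01,(.52,-.271))
E
```

```text
clock: 22.95
position: [0.4403, -0.2482, 0.1876]
tcp_rot: [-0.001, 0.985, -0.175, -0.001]
wrist_force: [0.0, -0.2, 0.7]
grip_width: 0.0431
grip_force: 0.0
now [ 0.441  -0.2484  0.1886] yaw -20.2 rz 0.1 then xyz cm [ 8.19 -0.62 15.26] tilt -1.0 t 23.0
handle exp px [270.  98.] comp [106.  28.] [ 97   9  21  42 634] yaw -31.2 len 0.0386 wid 0.0203 grip [ 0.6484 -0.1668]
```

```bash
python3 - <<'E'
from h import *
im=cv2.resize(cv2.imread("pics/w11.png"),(560,420),interpolation=cv2.INTER_AREA);p=np.load("w11.npy")
for c in (180,200,220,240,255,262,270,278,285,300,320,340): print(c,im[60:140:8,c].max(1))
for T in(50,70):
    m=(im.max(2)<T).astype(np.uint8);m[235:]=0
    n,l,st,ce=cv2.connectedComponentsWithStats(m)
    for k in range(1,n):
        if st[k,4]>120: print(T,st[k],ce[k].round())
E
```

```text
180 [212 202 186 140 133 139 140 144 132 144]
200 [213 198 123 131 139 128 130 138 138 136]
220 [208 200 138 134 142 141 134 135 142 129]
240 [200 194 128 127 132 135 144 134 141 136]
255 [197 157 143 127 138 139 142 141 137 133]
262 [196 124 149 139 137 140 133 133 138 132]
270 [197 120 141 143 135 121 116  93  77 125]
278 [56 56 56 56 55 55 54 53 52 41]
285 [159 127 131 137 135 125 144 145 131 134]
300 [199 145 144 129 141 137 137 140 141 139]
320 [200 134 132 140 134 133 135 137 144 135]
340 [200 140 134 141 135 142 138 135 138 147]
50 [ 97   9  21  42 628] [106.  28.]
50 [  393    17   167   218 21659] [498. 154.]
50 [271  20  15 113 519] [278.  79.]
50 [  81   61   20  102 1206] [ 90. 114.]
70 [ 97   9  21  42 646] [106.  28.]
70 [  392    17   168   218 21772] [498. 154.]
70 [ 270   19   17  115 1310] [278.  76.]
70 [  80   61   21  102 1502] [ 89. 111.]
```

Brightness was only just above the threshold, so I raise it to 70. The handle is at (278,76), close to where I expected it.

```bash
sed -i 's/im.max(2)<50/im.max(2)<70/' h.py; python3 - <<'E'
from h import *
im=cv2.resize(cv2.imread("pics/w11.png"),(560,420),interpolation=cv2.INTER_AREA);p=np.load("w11.npy")
handle(im,p,.01,(.52,-.271)); handle(im,p,.01,(.563,-.104))
# cup rim check: bright ring / grey blob at predicted centre
for X in [(.609,-.304,.056),(.52,-.271,.05)]: print(wproj(X,p).round())
plan([.52,-.271,.036],-20.3)
E
```

```text
handle exp px [270.  98.] comp [278.  75.] [ 270   19   17  114 1309] yaw -22.4 len 0.0943 wid 0.0097 grip [ 0.522  -0.2782]Traceback (most recent call last):
  File "<stdin>", line 3, in <module>
  File "h.py", line 41, in handle
    ys,xs=np.where(l==k);P=np.array([wz((x,y),zb+.04,p)[:2] for x,y in zip(xs,ys)])
                                     ~~^^^^^^^^^^^^^^^^
  File "h.py", line 21, in wz
    K=manip.camera_info("wrist")["K"];R=pose[:9].reshape(3,3);t=pose[9:]
      ~~~~~~~~~~~~~~~~~^^^^^^^^^
ValueError: time passes only in moves, steps and waits
```

```bash
sed -i 's/manip.camera_info("wrist")\["K"\]/KW/' h.py; cat >> h.py <<'E'
KW=np.array([[325.1923,0,276.996],[0,325.1923,205.3468],[0,0,1]])
E
python3 -c "
from h import *
plan([.522,-.278,.036],-22.4)"
```

```text
now [ 0.441  -0.2484  0.1886] yaw -20.2 rz 2.2 then xyz cm [ 8.62 -0.35 15.26] tilt -1.0 t 23.0
```

```bash
python3 -m jog '[{"x":0,"y":0,"z":0,"rx":0,"ry":0,"rz":2.2},{"x":4,"y":-0.2,"z":3,"rx":0,"ry":0,"rz":0},{"x":4.6,"y":-0.2,"z":3,"rx":0,"ry":0,"rz":0},{"x":0,"y":0,"z":2,"rx":0,"ry":0,"rz":0},{"x":0,"y":0,"z":0,"rx":0,"ry":0,"rz":0}]' 50 25
python3 - <<'E'
from h import *
im,p=snap('w12');plan([.522,-.278,.036],-22.4)
handle(im,p,.01,(.522,-.278))
E
```

```text
clock: 23.62
position: [0.5202, -0.2777, 0.1075]
tcp_rot: [-0.0, 0.981, -0.195, -0.002]
wrist_force: [0.5, 0.5, 0.3]
grip_width: 0.043
grip_force: 0.0
now [ 0.5206 -0.278   0.1088] yaw -22.5 rz -0.1 then xyz cm [ 0.13 -0.06  7.28] tilt -1.0 t 23.7
handle exp px [276. 231.] comp [277. 182.] [ 269  131   16  104 1657] yaw -22.3 len 0.0633 wid 0.0093 grip [ 0.5498 -0.2897]
```

```bash
python3 -m jog '[{"x":0.1,"y":0,"z":3,"rx":0,"ry":0,"rz":0},{"x":0,"y":0,"z":2.3,"rx":0,"ry":0,"rz":0},{"x":0,"y":0,"z":2,"rx":0,"ry":0,"rz":0},{"x":0,"y":0,"z":0,"rx":0,"ry":0,"rz":0}]' 50 25
python3 -m jog '[{"x":0,"y":0,"z":0,"rx":0,"ry":0,"rz":0},{"x":0,"y":0,"z":0,"rx":0,"ry":0,"rz":0},{"x":0,"y":0,"z":0,"rx":0,"ry":0,"rz":0},{"x":0,"y":0,"z":0,"rx":0,"ry":0,"rz":0},{"x":0,"y":0,"z":0,"rx":0,"ry":0,"rz":0},{"x":0,"y":0,"z":0,"rx":0,"ry":0,"rz":0}]' 0 25
```

```text
clock: 24.18
position: [0.5214, -0.2787, 0.0352]
tcp_rot: [-0.0, 0.981, -0.195, -0.001]
wrist_force: [-0.7, 0.1, -0.2]
grip_width: 0.0426
grip_force: 0.0
clock: 24.92
position: [0.5228, -0.2792, 0.0362]
tcp_rot: [0.0, 0.981, -0.195, 0.001]
wrist_force: [-1.2, 0.2, 7.0]
grip_width: 0.0098
grip_force: 29.4
```

```bash
python3 -m jog '[{"x":0,"y":0,"z":-1,"rx":0,"ry":0,"rz":0},{"x":0,"y":0,"z":-3,"rx":0,"ry":0,"rz":0},{"x":0,"y":0,"z":-4,"rx":0,"ry":0,"rz":0},{"x":0,"y":0,"z":-2,"rx":0,"ry":0,"rz":-4},{"x":0,"y":0,"z":0,"rx":0,"ry":0,"rz":-6},{"x":0,"y":0,"z":0,"rx":0,"ry":0,"rz":-6},{"x":0,"y":0,"z":0,"rx":0,"ry":0,"rz":-6.4},{"x":0,"y":0,"z":0,"rx":0,"ry":0,"rz":0}]' 0 25
python3 -c "
from h import *
plan([.475,-.0034,.08],0)"
```

```text
clock: 25.92
position: [0.5216, -0.2789, 0.1355]
tcp_rot: [-0.0, 1.0, -0.001, -0.001]
wrist_force: [-0.3, -0.1, -1.7]
grip_width: 0.0095
grip_force: 28.3
now [ 0.5216 -0.2789  0.1355] yaw -0.1 rz -0.1 then xyz cm [ -4.66 -27.55   5.55] tilt -1.0 t 25.9
```

```bash
python3 -m jog '[{"x":-1,"y":-2,"z":0,"rx":0,"ry":0,"rz":-0.1},{"x":-1.7,"y":-4,"z":0,"rx":0,"ry":0,"rz":0},{"x":-2,"y":-4.5,"z":0,"rx":0,"ry":0,"rz":0},{"x":0,"y":-4.5,"z":0,"rx":0,"ry":0,"rz":0},{"x":0,"y":-4.5,"z":0,"rx":0,"ry":0,"rz":0},{"x":0,"y":-4,"z":1,"rx":0,"ry":0,"rz":0},{"x":0,"y":-2.5,"z":2,"rx":0,"ry":0,"rz":0},{"x":0,"y":-1,"z":2.5,"rx":0,"ry":0,"rz":0},{"x":0,"y":0,"z":0,"rx":0,"ry":0,"rz":0}]' 0 25
python3 -c "
from h import *
plan([.5194,-.0034,.0362],0)"
```

```text
clock: 27.05
position: [0.4736, -0.0082, 0.0795]
tcp_rot: [-0.0, 1.0, 0.001, -0.002]
wrist_force: [-0.4, -0.3, -1.0]
grip_width: 0.0097
grip_force: 28.3
now [ 0.4736 -0.0082  0.0795] yaw 0.1 rz 0.1 then xyz cm [ 4.58 -0.48  4.33] tilt -1.0 t 27.1
```

```bash
python3 -m jog '[{"x":0,"y":-0.3,"z":1.5,"rx":0,"ry":0,"rz":0.1},{"x":0,"y":-0.2,"z":1.8,"rx":0,"ry":0,"rz":0},{"x":1,"y":0,"z":1,"rx":0,"ry":0,"rz":0},{"x":1.8,"y":0,"z":0,"rx":0,"ry":0,"rz":0},{"x":1.8,"y":0,"z":0,"rx":0,"ry":0,"rz":0},{"x":0,"y":0,"z":0,"rx":0,"ry":0,"rz":0}]' 0 25
python3 - <<'E'
from h import *
snap('w13');plan([.5784,-.0034,.0362],0)
for n in("w4","w13"):
    g=cv2.cvtColor(cv2.imread(f"pics/{n}.png"),cv2.COLOR_BGR2GRAY);g=cv2.medianBlur(g,5)
    m=((g>185)).astype(np.uint8);m[230:]=0;m[:,:220]=0;m[:,560:]=0
    nn,l,st,ce=cv2.connectedComponentsWithStats(m)
    for k in range(1,nn):
        if st[k,4]>2000: print(n,st[k],ce[k].round(1))
E
```

```text
clock: 27.8
position: [0.5228, -0.0042, 0.0374]
tcp_rot: [-0.0, 1.0, -0.001, 0.001]
wrist_force: [-0.9, -0.2, -1.4]
grip_width: 0.0094
grip_force: 28.3
now [ 0.5213 -0.0043  0.0372] yaw -0.1 rz -0.1 then xyz cm [ 5.71 -0.09  0.1 ] tilt -1.0 t 27.9
w4 [ 258    0  226  200 2955] [336.8 136.8]
w4 [  308    16   161   155 19022] [387.3  93.3]
w13 [ 259    0  226  219 3137] [334.3 145.7]
w13 [  308    30   160   156 19135] [387.1 107.8]
```

```bash
python3 -m jog '[{"x":1.5,"y":-0.1,"z":0.2,"rx":0,"ry":0,"rz":-0.1},{"x":1.5,"y":0,"z":0,"rx":0,"ry":0,"rz":0},{"x":1.2,"y":0,"z":0,"rx":0,"ry":0,"rz":0},{"x":0.8,"y":0,"z":0,"rx":0,"ry":0,"rz":0},{"x":0,"y":0,"z":0,"rx":0,"ry":0,"rz":0}]' 0 25
python3 -m jog '[{"x":0.5,"y":0,"z":0,"rx":0,"ry":0,"rz":0},{"x":0.4,"y":0,"z":0,"rx":0,"ry":0,"rz":0},{"x":0,"y":0,"z":0,"rx":0,"ry":0,"rz":0}]' 0 25
```

```text
clock: 28.48
position: [0.5712, -0.003, 0.0355]
tcp_rot: [-0.0, 1.0, 0.0, 0.0]
wrist_force: [-0.4, 0.2, -0.9]
grip_width: 0.0095
grip_force: 28.3
clock: 28.85
position: [0.5803, -0.003, 0.0356]
tcp_rot: [-0.0, 1.0, 0.0, 0.0]
wrist_force: [0.1, 1.1, -1.4]
grip_width: 0.01
grip_force: 28.3
```

```bash
python3 -m jog '[{"x":0.1,"y":0,"z":0.15,"rx":0,"ry":0,"rz":0},{"x":0,"y":0,"z":0.2,"rx":0,"ry":0,"rz":0},{"x":0,"y":0,"z":0,"rx":0,"ry":0,"rz":0}]' 0 25
```

```text
clock: 29.22
position: [0.5808, -0.003, 0.0323]
tcp_rot: [0.0, 1.0, 0.001, -0.0]
wrist_force: [-2.8, -0.0, 4.2]
grip_width: 0.0095
grip_force: 29.2
```

```bash
python3 -m jog '[{"x":0,"y":0,"z":0,"rx":0,"ry":0,"rz":0},{"x":0,"y":0,"z":0,"rx":0,"ry":0,"rz":0},{"x":0,"y":0,"z":0,"rx":0,"ry":0,"rz":0},{"x":0,"y":0,"z":-2,"rx":0,"ry":0,"rz":0},{"x":0,"y":0,"z":-5,"rx":0,"ry":0,"rz":0},{"x":0,"y":0,"z":-6,"rx":0,"ry":0,"rz":0},{"x":0,"y":0,"z":-6,"rx":0,"ry":0,"rz":0},{"x":0,"y":0,"z":-1,"rx":0,"ry":0,"rz":0},{"x":0,"y":0,"z":0,"rx":0,"ry":0,"rz":0}]' 40 20
python3 - <<'E'
from h import *
im,p=snap('w14');plan([.6737,-.038,.137],0)
handle(im,p,.006,(.5785,-.003))
E
```

```text
clock: 30.35
position: [0.5813, -0.0031, 0.2333]
tcp_rot: [0.0, 1.0, 0.0, 0.001]
wrist_force: [0.7, -0.2, 0.0]
grip_width: 0.034
grip_force: 0.0
now [ 0.5804 -0.0033  0.2318] yaw 0.0 rz 0.0 then xyz cm [9.33 3.47 9.48] tilt -1.0 t 30.4
handle exp px [277. 186.] comp [277. 168.] [272 124  10  91 834] yaw 0.4 len 0.0918 wid 0.0088 grip [ 0.5807 -0.0031]
```

```bash
python3 -m jog '[{"x":3,"y":1.2,"z":0,"rx":0,"ry":0,"rz":0},{"x":3.8,"y":1.3,"z":0,"rx":0,"ry":0,"rz":0},{"x":2.5,"y":1,"z":0,"rx":0,"ry":0,"rz":0},{"x":0,"y":0,"z":3,"rx":0,"ry":0,"rz":0},{"x":0,"y":0,"z":0,"rx":0,"ry":0,"rz":0}]' 40 20
python3 -m jog '[{"x":0,"y":0,"z":2.5,"rx":0,"ry":0,"rz":0},{"x":0,"y":0,"z":2.5,"rx":0,"ry":0,"rz":0},{"x":0,"y":0,"z":1.3,"rx":0,"ry":0,"rz":0},{"x":0,"y":0,"z":0,"rx":0,"ry":0,"rz":0}]' 40 20
python3 -m jog '[{"x":0,"y":0,"z":0,"rx":0,"ry":0,"rz":0},{"x":0,"y":0,"z":0,"rx":0,"ry":0,"rz":0},{"x":0,"y":0,"z":0,"rx":0,"ry":0,"rz":0},{"x":0,"y":0,"z":0,"rx":0,"ry":0,"rz":0},{"x":0,"y":0,"z":0,"rx":0,"ry":0,"rz":0}]' 0 20
```

```text
clock: 31.02
position: [0.6712, -0.038, 0.1975]
tcp_rot: [-0.0, 1.0, 0.001, -0.004]
wrist_force: [-0.9, -0.3, 0.1]
grip_width: 0.0342
grip_force: 0.0
clock: 31.52
position: [0.6734, -0.0378, 0.1385]
tcp_rot: [-0.0, 1.0, 0.001, -0.001]
wrist_force: [-0.2, -0.0, -0.8]
grip_width: 0.0342
grip_force: 0.0
clock: 32.15
position: [0.6748, -0.0379, 0.1403]
tcp_rot: [-0.0, 1.0, 0.0, 0.001]
wrist_force: [-1.5, 0.3, 5.6]
grip_width: 0.0139
grip_force: 24.2
```

```bash
python3 -m jog '[{"x":0,"y":0.7,"z":0,"rx":0,"ry":0,"rz":0},{"x":0,"y":1,"z":0,"rx":0,"ry":0,"rz":0},{"x":0,"y":1,"z":0,"rx":0,"ry":0,"rz":0},{"x":0,"y":1,"z":0,"rx":0,"ry":0,"rz":0},{"x":0,"y":0.7,"z":0,"rx":0,"ry":0,"rz":0},{"x":0,"y":0.4,"z":0,"rx":0,"ry":0,"rz":0},{"x":0,"y":0.1,"z":0,"rx":0,"ry":0,"rz":0},{"x":0,"y":0,"z":0,"rx":0,"ry":0,"rz":0},{"x":0,"y":0,"z":0,"rx":0,"ry":0,"rz":0}]' 0 20
python3 -m jog '[{"x":0,"y":-0.7,"z":0,"rx":0,"ry":0,"rz":0},{"x":0,"y":-1,"z":0,"rx":0,"ry":0,"rz":0},{"x":0,"y":-1,"z":0,"rx":0,"ry":0,"rz":0},{"x":0,"y":-1,"z":0,"rx":0,"ry":0,"rz":0},{"x":0,"y":-0.8,"z":0,"rx":0,"ry":0,"rz":0},{"x":0,"y":-0.5,"z":0,"rx":0,"ry":0,"rz":0},{"x":0,"y":0,"z":0,"rx":0,"ry":0,"rz":0},{"x":0,"y":0,"z":0,"rx":0,"ry":0,"rz":0}]' 0 20
```

```text
clock: 33.28
position: [0.6745, -0.084, 0.1403]
tcp_rot: [-0.002, 1.0, 0.001, 0.0]
wrist_force: [-3.2, 6.3, 7.9]
grip_width: 0.0135
grip_force: 24.9
clock: 34.28
position: [0.6748, -0.0378, 0.1403]
tcp_rot: [0.001, 1.0, 0.0, 0.001]
wrist_force: [-1.0, -1.6, 7.4]
grip_width: 0.0135
grip_force: 24.3
```

Full stroke done and the shutter is closed again. I go back to the handle and check that the second cup has moved little.

```bash
python3 -m jog '[{"x":0,"y":0,"z":0,"rx":0,"ry":0,"rz":0},{"x":0,"y":0,"z":0,"rx":0,"ry":0,"rz":0},{"x":0,"y":0,"z":0,"rx":0,"ry":0,"rz":0},{"x":0,"y":0,"z":-4,"rx":0,"ry":0,"rz":0},{"x":0,"y":0,"z":-4,"rx":0,"ry":0,"rz":0},{"x":-3,"y":-1,"z":0,"rx":0,"ry":0,"rz":0},{"x":-5,"y":-1.5,"z":0,"rx":0,"ry":0,"rz":0},{"x":-5,"y":-0.9,"z":0,"rx":0,"ry":0,"rz":0},{"x":-5,"y":0,"z":0,"rx":0,"ry":0,"rz":0},{"x":0,"y":0,"z":0,"rx":0,"ry":0,"rz":0}]' 40 25
python3 - <<'E'
from h import *
im,p=snap('w15');plan([.581,-.0031,.0323],0)
handle(im,p,.006,(.5785,-.003)); handle(im,p,.01,(.563,-.104))
print(im[10:40:3,270:290:4].max(2))
E
```

```text
clock: 35.52
position: [0.4901, -0.0034, 0.2185]
tcp_rot: [0.001, 1.0, 0.001, -0.002]
wrist_force: [1.1, -0.4, -0.4]
grip_width: 0.0342
grip_force: 0.0
now [ 0.4929 -0.0034  0.2192] yaw 0.1 rz 0.1 then xyz cm [ 8.81 -0.03 18.69] tilt -1.0 t 35.6
handle exp px [276.  92.] comp [276.  75.] [ 271   26   12  101 1047] yaw 0.3 len 0.0938 wid 0.0101 grip [ 0.5794 -0.003 ]
handle exp px [385. 113.] comp [379.  98.] [ 349   56   61   85 1236] yaw -31.0 len 0.0956 wid 0.0132 grip [ 0.5645 -0.0902]
[[ 31  32  32  33  41]
 [ 16  22  20  20  22]
 [ 12  12  10   5  11]
 [ 60   7   7   9   8]
 [188 188 187 188 187]
 [ 77  77  77  76  74]
 [ 77  50  50  49  74]
 [ 81  49  49  48  87]
 [ 94  49  51  76  94]
 [ 92  50  50  73  92]]
```

```bash
python3 -m jog '[{"x":4,"y":0,"z":3,"rx":0,"ry":0,"rz":0},{"x":4.7,"y":0,"z":4,"rx":0,"ry":0,"rz":0},{"x":0,"y":0,"z":4.5,"rx":0,"ry":0,"rz":0},{"x":0,"y":0,"z":4,"rx":0,"ry":0,"rz":0},{"x":0,"y":0,"z":3,"rx":0,"ry":0,"rz":0},{"x":0,"y":0,"z":0,"rx":0,"ry":0,"rz":0}]' 40 25
python3 -m jog '[{"x":0,"y":0,"z":0,"rx":0,"ry":0,"rz":0},{"x":0,"y":0,"z":0,"rx":0,"ry":0,"rz":0},{"x":0,"y":0,"z":0,"rx":0,"ry":0,"rz":0},{"x":0,"y":0,"z":0,"rx":0,"ry":0,"rz":0},{"x":0,"y":0,"z":0,"rx":0,"ry":0,"rz":0}]' 0 25
```

```text
clock: 36.33
position: [0.5804, -0.003, 0.0318]
tcp_rot: [-0.0, 1.0, 0.0, -0.002]
wrist_force: [0.4, 0.7, -0.2]
grip_width: 0.0339
grip_force: 0.0
clock: 36.95
position: [0.5822, -0.003, 0.0349]
tcp_rot: [-0.0, 1.0, 0.0, 0.001]
wrist_force: [0.8, -0.8, 4.9]
grip_width: 0.0092
grip_force: 29.8
```

```bash
python3 -m jog '[{"x":0,"y":0,"z":-0.4,"rx":0,"ry":0,"rz":0},{"x":-1,"y":0,"z":0,"rx":0,"ry":0,"rz":0},{"x":-2,"y":0,"z":0,"rx":0,"ry":0,"rz":0},{"x":-2.5,"y":0,"z":0,"rx":0,"ry":0,"rz":0},{"x":-2.5,"y":0,"z":0,"rx":0,"ry":0,"rz":0},{"x":-2.5,"y":0,"z":-1,"rx":0,"ry":0,"rz":0},{"x":0,"y":0,"z":-2,"rx":0,"ry":0,"rz":0},{"x":0,"y":0,"z":-3,"rx":0,"ry":0,"rz":0},{"x":0,"y":0,"z":-3,"rx":0,"ry":0,"rz":0},{"x":0,"y":0,"z":0,"rx":0,"ry":0,"rz":0}]' 0 25
python3 - <<'E'
from h import *
snap('w16');plan([.5228,-.2792,.1355],0)
im=manip.camera("top");cv2.imwrite("pics/top16.png",im)
E
```

```text
clock: 38.2
position: [0.4759, -0.0033, 0.1292]
tcp_rot: [0.0, 1.0, 0.0, 0.001]
wrist_force: [-0.4, -0.1, -2.6]
grip_width: 0.0094
grip_force: 28.9
now [ 0.4752 -0.0035  0.128 ] yaw 0.0 rz 0.0 then xyz cm [ 4.76 27.57 -0.75] tilt -1.0 t 38.2
```

```bash
python3 -m jog '[{"x":0,"y":2,"z":-0.5,"rx":0,"ry":0,"rz":0},{"x":0,"y":4,"z":-0.3,"rx":0,"ry":0,"rz":0},{"x":0,"y":4.5,"z":0,"rx":0,"ry":0,"rz":0},{"x":0.8,"y":4.5,"z":0,"rx":0,"ry":0,"rz":0},{"x":1,"y":4.5,"z":0,"rx":0,"ry":0,"rz":0},{"x":1,"y":4,"z":0,"rx":0,"ry":0,"rz":0},{"x":1,"y":2.7,"z":0,"rx":0,"ry":0,"rz":0},{"x":1,"y":1.4,"z":0,"rx":0,"ry":0,"rz":5},{"x":0,"y":0,"z":0,"rx":0,"ry":0,"rz":8},{"x":0,"y":0,"z":0,"rx":0,"ry":0,"rz":9.4}]' 0 25
python3 -m jog '[{"x":0,"y":0,"z":0,"rx":0,"ry":0,"rz":0},{"x":0,"y":0,"z":0,"rx":0,"ry":0,"rz":0}]' 0 25
python3 - <<'E'
from h import *
plan([.5228,-.2792,.0389],-22.4)
def caps(n):
    g=cv2.imread(f"pics/{n}.png").max(2);m=(g<35).astype(np.uint8);m[210:]=0;m[:,:265]=0;m[:,515:]=0
    nn,l,st,ce=cv2.connectedComponentsWithStats(m)
    print(n,[(st[k].tolist()) for k in range(1,nn) if st[k,4]>500])
caps("w9");caps("w16")
E
```

```text
clock: 39.55
position: [0.5227, -0.2786, 0.1337]
tcp_rot: [-0.0, 0.981, -0.196, -0.002]
wrist_force: [0.4, -0.2, -1.5]
grip_width: 0.0091
grip_force: 28.9
clock: 39.8
position: [0.5236, -0.2786, 0.135]
tcp_rot: [-0.0, 0.981, -0.192, -0.001]
wrist_force: [-0.1, -0.1, -2.4]
grip_width: 0.0095
grip_force: 28.9
now [ 0.5236 -0.2786  0.135 ] yaw -22.1 rz 0.3 then xyz cm [-0.05  0.08  9.61] tilt -1.0 t 39.8
w9 [[366, 26, 83, 135, 10390]]
w16 [[363, 40, 80, 134, 8269]]
```

One capacitor is in the cup. I lower it onto the board.

```bash
python3 -m jog '[{"x":0,"y":0.1,"z":2,"rx":0,"ry":0,"rz":0.3},{"x":0,"y":0,"z":3,"rx":0,"ry":0,"rz":0},{"x":0,"y":0,"z":2.5,"rx":0,"ry":0,"rz":0},{"x":0,"y":0,"z":1.3,"rx":0,"ry":0,"rz":0},{"x":0,"y":0,"z":0.5,"rx":0,"ry":0,"rz":0},{"x":0,"y":0,"z":0.2,"rx":0,"ry":0,"rz":0},{"x":0,"y":0,"z":0,"rx":0,"ry":0,"rz":0}]' 0 25
```

```text
clock: 40.67
position: [0.5244, -0.2802, 0.0417]
tcp_rot: [0.0, 0.981, -0.196, 0.001]
wrist_force: [0.1, 0.1, -1.0]
grip_width: 0.0093
grip_force: 28.9
```

```bash
python3 -m jog '[{"x":0,"y":0,"z":0.2,"rx":0,"ry":0,"rz":0},{"x":0,"y":0,"z":0.15,"rx":0,"ry":0,"rz":0},{"x":0,"y":0,"z":0,"rx":0,"ry":0,"rz":0}]' 0 25
python3 -m jog '[{"x":0,"y":0,"z":0,"rx":0,"ry":0,"rz":0},{"x":0,"y":0,"z":0,"rx":0,"ry":0,"rz":0},{"x":0,"y":0,"z":0,"rx":0,"ry":0,"rz":0},{"x":0,"y":0,"z":-3,"rx":0,"ry":0,"rz":0},{"x":0,"y":0,"z":-5,"rx":0,"ry":0,"rz":0},{"x":-1,"y":-3,"z":-5,"rx":0,"ry":0,"rz":0},{"x":0,"y":-4,"z":-5,"rx":0,"ry":0,"rz":0},{"x":0,"y":-4,"z":-3,"rx":0,"ry":0,"rz":0},{"x":0,"y":-2,"z":0,"rx":0,"ry":0,"rz":0},{"x":0,"y":0,"z":0,"rx":0,"ry":0,"rz":0}]' 40 25
python3 - <<'E'
from h import *
im,p=snap('w17');plan([.5,-.2,.25])
handle(im,p,.01,(.523,-.279));handle(im,p,.01,(.563,-.1))
E
```

```text
clock: 41.05
position: [0.524, -0.2801, 0.0385]
tcp_rot: [0.0, 0.981, -0.196, 0.0]
wrist_force: [-2.4, 1.5, 6.6]
grip_width: 0.0095
grip_force: 30.2
clock: 42.3
position: [0.5642, -0.1557, 0.2455]
tcp_rot: [-0.0, 0.981, -0.195, -0.001]
wrist_force: [-0.2, -0.6, -0.8]
grip_width: 0.0339
grip_force: 0.0
now [ 0.5634 -0.1576  0.2449] yaw -22.6 rz -0.0 then xyz cm [-4.22  6.35 -0.51] tilt -1.0 t 42.4
handle exp px [398. 174.] comp [397. 159.] [ 388  116   18   88 1007] yaw -22.4 len 0.0942 wid 0.0141 grip [ 0.5233 -0.276 ]
handle exp px [229. 202.] comp [225. 187.] [217 146  18  85 864] yaw -31.0 len 0.0929 wid 0.0111 grip [ 0.5643 -0.0943]
```

View pics/w17.png

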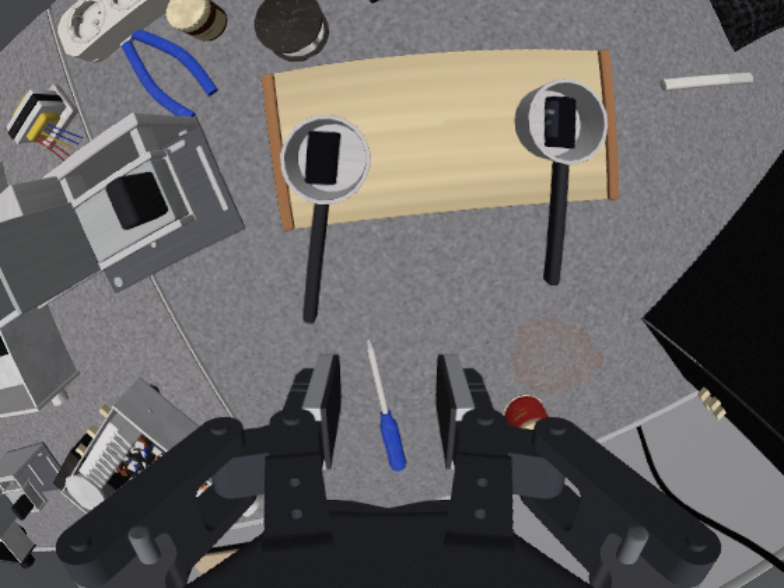

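```bash
python3 - <<'E'
from h import *
p=np.load("w17.npy");f=lambda a,z:wz(a,z,p,1.4)[:2]
cup((326,159),(310,321),p);cup((567,122),(552,283),p)
# board outer corners at batten top z=.016 (bench edges) 
c=[f(a,.016) for a in [(266,75),(605,51),(618,197),(289,228)]];print(np.round(c,4))
C=np.mean(c,0);y=(c[0]+c[3]-c[1]-c[2]);y/=np.hypot(*y);x=np.r_[y[1],-y[0]];print("ctr",C,y,np.hypot(*((c[0]+c[3]-c[1]-c[2])/2)))
for q in [(326,159),(567,122)]:
    d=f(q,.056)-C;print("board xy",d@x,d@y)
print("tin/driver vs start", f((368,342),.005))
E
```

```text
cup [ 0.6447 -0.1424  0.056 ] len 0.1245 yaw -30.6 grip [ 0.5629 -0.0941]
cup [ 0.6083 -0.3131  0.056 ] len 0.1235 yaw -22.8 grip [ 0.5207 -0.2763]
[[ 0.7281 -0.1198]
 [ 0.6514 -0.3859]
 [ 0.5298 -0.3547]
 [ 0.6069 -0.0865]]
ctr [ 0.62906302 -0.23672566] [0.27675667 0.96094003] 0.27800918207156905
board xy -0.01109154756220273 0.09495181843681515
board xy 0.001166278881154673 -0.07914754559292439
tin/driver vs start [ 0.4855335  -0.10386117]
```

Both cups hold one capacitor. Cup 1 was knocked about 8 mm and now touches the left batten (board y 0.095). I regrip it and move it 2 cm inward so that it surely stands flat.

```bash
python3 -c "
from h import *
plan([.5635,-.0942,.036],-30.8)"
```

```text
now [ 0.5634 -0.1576  0.2449] yaw -22.6 rz 8.2 then xyz cm [-3.23 -5.45 20.89] tilt -1.0 t 42.4
```

```bash
python3 -m jog '[{"x":0,"y":0,"z":0,"rx":0,"ry":0,"rz":8.2},{"x":-1.6,"y":-2.7,"z":2,"rx":0,"ry":0,"rz":0},{"x":-1.6,"y":-2.8,"z":4,"rx":0,"ry":0,"rz":0},{"x":0,"y":0,"z":4,"rx":0,"ry":0,"rz":0},{"x":0,"y":0,"z":0,"rx":0,"ry":0,"rz":0}]' 50 25
python3 - <<'E'
from h import *
im,p=snap('w18');plan([.5635,-.0942,.036],-30.8)
handle(im,p,.01,(.59,-.11))
E
```

```text
clock: 42.98
position: [0.5614, -0.0952, 0.1425]
tcp_rot: [0.001, 0.964, -0.267, -0.004]
wrist_force: [-0.2, -0.3, 0.5]
grip_width: 0.043
grip_force: 0.0
now [ 0.5634 -0.0954  0.1448] yaw -31.0 rz -0.2 then xyz cm [-0.05 -0.11 10.88] tilt -1.0 t 43.0
handle exp px [273. 171.] comp [272. 180.] [ 265  126   14  109 1453] yaw -30.6 len 0.0787 wid 0.0093 grip [ 0.5771 -0.1009]
```

```bash
python3 -m jog '[{"x":0,"y":-0.2,"z":3,"rx":0,"ry":0,"rz":-0.2},{"x":0,"y":0,"z":3.5,"rx":0,"ry":0,"rz":0},{"x":0,"y":0,"z":3,"rx":0,"ry":0,"rz":0},{"x":0,"y":0,"z":1.3,"rx":0,"ry":0,"rz":0},{"x":0,"y":0,"z":0,"rx":0,"ry":0,"rz":0}]' 50 25
python3 -m jog '[{"x":0,"y":0,"z":0,"rx":0,"ry":0,"rz":0},{"x":0,"y":0,"z":0,"rx":0,"ry":0,"rz":0},{"x":0,"y":0,"z":0,"rx":0,"ry":0,"rz":0},{"x":0,"y":0,"z":0,"rx":0,"ry":0,"rz":0},{"x":0,"y":0,"z":0,"rx":0,"ry":0,"rz":0},{"x":0,"y":0,"z":0,"rx":0,"ry":0,"rz":0}]' 0 25
python3 -m jog '[{"x":0,"y":0,"z":-0.6,"rx":0,"ry":0,"rz":0},{"x":0,"y":0,"z":-0.6,"rx":0,"ry":0,"rz":0},{"x":0,"y":0.7,"z":0,"rx":0,"ry":0,"rz":0},{"x":0,"y":0.9,"z":0,"rx":0,"ry":0,"rz":0},{"x":0,"y":0.4,"z":0,"rx":0,"ry":0,"rz":0},{"x":0,"y":0,"z":0.6,"rx":0,"ry":0,"rz":0},{"x":0,"y":0,"z":0.4,"rx":0,"ry":0,"rz":0},{"x":0,"y":0,"z":0,"rx":0,"ry":0,"rz":0}]' 0 25
```

```text
clock: 43.65
position: [0.5664, -0.0926, 0.0388]
tcp_rot: [0.0, 0.964, -0.265, 0.0]
wrist_force: [0.3, -0.6, 1.0]
grip_width: 0.0427
grip_force: 0.0
clock: 44.4
position: [0.5667, -0.0918, 0.0387]
tcp_rot: [-0.0, 0.964, -0.264, 0.001]
wrist_force: [0.1, -0.8, 4.3]
grip_width: 0.0096
grip_force: 26.4
clock: 45.4
position: [0.5558, -0.1085, 0.0399]
tcp_rot: [-0.0, 0.965, -0.264, -0.0]
wrist_force: [-0.9, 0.4, -1.8]
grip_width: 0.0094
grip_force: 25.6
```

```bash
python3 -m jog '[{"x":0,"y":0,"z":0.15,"rx":0,"ry":0,"rz":0},{"x":0,"y":0,"z":0.1,"rx":0,"ry":0,"rz":0},{"x":0,"y":0,"z":0,"rx":0,"ry":0,"rz":0}]' 0 25
python3 -m jog '[{"x":0,"y":0,"z":0,"rx":0,"ry":0,"rz":0},{"x":0,"y":0,"z":0,"rx":0,"ry":0,"rz":0},{"x":0,"y":0,"z":0,"rx":0,"ry":0,"rz":0},{"x":0,"y":0,"z":-3,"rx":0,"ry":0,"rz":0},{"x":0,"y":0,"z":-5,"rx":0,"ry":0,"rz":0},{"x":0,"y":0,"z":-6,"rx":0,"ry":0,"rz":0},{"x":0,"y":2,"z":-6,"rx":0,"ry":0,"rz":0},{"x":0,"y":2,"z":0,"rx":0,"ry":0,"rz":0},{"x":0,"y":0,"z":0,"rx":0,"ry":0,"rz":0},{"x":0,"y":0,"z":0,"rx":0,"ry":0,"rz":0}]' 40 25
python3 - <<'E'
from h import *
im,p=snap('w19')
handle(im,p,.01,(.523,-.279));handle(im,p,.01,(.5558,-.1085))
m=(im.max(2)<35).astype(np.uint8);n,l,st,ce=cv2.connectedComponentsWithStats(m)
e=[wproj(X,p) for X in [(.637,-.157,.03),(.6083,-.313,.03),(.6735,-.038,.1485)]]
for k in range(1,n):
    d=[np.hypot(*(ce[k]-q)) for q in e]
    if min(d)<25 and st[k,4]>100: print(st[k],ce[k].round(),np.round(d))
# knob top from its dark block
print("expected px",np.round(e))
E
```

```text
clock: 45.78
position: [0.5558, -0.1083, 0.0384]
tcp_rot: [-0.0, 0.965, -0.264, -0.0]
wrist_force: [-3.3, 0.8, 4.8]
grip_width: 0.0094
grip_force: 26.6
clock: 47.02
position: [0.535, -0.1423, 0.2357]
tcp_rot: [-0.0, 0.965, -0.264, -0.001]
wrist_force: [-0.1, -0.2, -0.1]
grip_width: 0.0343
grip_force: 0.0
handle exp px [400. 127.] comp [396. 113.] [ 387   67   19   93 1128] yaw -22.4 len 0.0943 wid 0.014 grip [ 0.5231 -0.2761]
handle exp px [237. 182.] comp [238. 167.] [232 122  13  92 975] yaw -30.8 len 0.0927 wid 0.011 grip [ 0.5547 -0.109 ]
[374  20  27  39 607] [389.  40.] [158.   6. 335.]
[225  70  25  39 865] [237.  89.] [  2. 154. 176.]
[ 66 114  39  40 889] [ 86. 131.] [159. 311.  19.]
expected px [[238.  87.]
 [383.  40.]
 [ 67. 134.]]
```

```bash
python3 -c "
from station import manip
print(manip.sign_off())"
```

```text
the job is handed in; nothing more can be done
None
```

I handed the job in at about 47 s: both cups present (there was no third) hold one capacitor each and stand on the board, and the shutter is closed. Cup 1 had been knocked against the batten, so I moved it back inward; sign-off returned no verdict.

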